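# Finish the top of the two-tier tea stand

### The job

Finish assembling the two-tier tea stand: onto the bare rod above its upper plate put the brass washer, then the porcelain spacer, then the finial, in that order, each pushed past the springy catch near the rod's end. Then press the stack down on its sprung collar through the finial until the finial snaps home over the catch and stays down when let go. It is china: press gently and feel for the stop instead of forcing it (15 to 20 N is enough, twice that breaks it), leave the tea things alone, and let go of everything at the end.

Things in the scene. Friction and masses are not known exactly. Their poses are not given: they have to be found in the camera images.
- stand: Two-tier tea stand, white china and brass, fixed in place. Origin on the table under its axis, z up. Lower plate 210 mm across, rim 25 mm high; upper plate 140 mm across, top face 106 mm, rim 108 mm high. Above it, on the axis: a sprung brass collar 40 mm across, top at rest 134 mm above the table, then the bare rod, 14 mm across, ending 177 to 193 mm high, its last 9 mm tapered to 7 mm.
- stand_axis (a point): On the axis, at the upper plate's top. The rod's height varies by 16 mm and is not measured. 63 mm below its end is a stiff shoulder (15 N per mm) hidden in the collar, 114 to 130 mm high: the collar gives way down to it (5 to 9 N). 9 to 16 mm below its end is a springy steel catch, 21 mm across, sloped on top, flat below: parts are pushed down past it (4 to 12 N) and it springs out above them.
- washer: Flat brass washer, 40 mm across, 10 mm thick, with a 17 mm hole. Lies flat on the table. Origin at the centre of its underside, z up through the hole.
- spacer: White porcelain sleeve with two gilt lines, 36 mm across, 16 mm tall, with a 17 mm hole right through. Stands upright on the table. Origin at the centre of its underside, z up along the hole.
- finial: Porcelain finial, brass foot, 69 mm tall, on its open end: lower 40 mm a cylinder 36 mm across, then a waist 16 mm and a bud 24 mm across. Underneath a 17 mm hole through a lip 20 mm thick, then a chamber 26 mm wide for the catch. Origin: centre of underside, z up. The catch snaps out above the lip only when the stack is down on the shoulder (within 1 mm): finial's underside 26 mm above it.
- saucer: White saucer with a gilt rim, 140 mm across, 9 mm high, carrying the cup. Origin at the centre of its underside. Leave alone.
- cup: White teacup without handle, 90 mm across at the rim, 55 mm high, on the saucer. Origin at the centre of its underside. Leave alone.
- sugar: White lidded sugar bowl, 100 mm across (140 mm over its two handles along its y axis), 108 mm high. Origin at the centre of its underside. Leave alone.
- teapot: White teapot, body 144 mm across, 158 mm high, spout reaching 125 mm along its x axis, handle 110 mm along -x. Origin at the centre of its underside. Leave alone.
There are look-alikes about, which are no part of the job. What is shaped like the washer but green or white is not meant. What is shaped like the finial but brown is not meant.

How it is judged:
By the outcome, as a careful person would: the job done as asked, in the order asked, and still so for the second after the job is handed in, with the robot touching nothing.
It also fails if it takes over 72 s, if anything falls off the work surface, if the arm or the gripper's body presses on something with over 40 N, if the wrist force passes 120 N, or if a joint passes its speed limit or range.

### The arm

A 6-joint arm with a two-finger parallel gripper is mounted at the origin on the work surface. World frame = base frame: x ahead of the robot, y to its left, z up, the work surface at z = 0. Lengths are in mm, angles in rad, forces in N, time in s.
With the tool pointing down it reaches from about 350 to 775 mm from the base axis. Payload 7.3 kg.
Tool frame: the origin (TCP) lies on the centre line of the jaws, within the pads' length; the fingertips stand bot.tip_reach ahead of it and the grasp point (between the pads) lies 6 mm ahead of it (bot.tip_reach is the distance from the TCP to the fingertips, in mm); z points along the fingers, y is the direction in which the jaws open and shut (so a half turn about z gives the same grasp; the last joint's range is limited). The gripper opens to 92 mm and grips with 3 to 60 N. Pads are 19 mm wide; open, the fingers measure 130 mm over their backs; the gripper's body (75 mm by 190 mm) begins 47 mm behind the grasp point.
Start: joints at [1.075, 0.342, 1.524, -0, 1.275, -0.146], TCP at [179.91, 493.233, 215.841] pointing down, gripper open.
Joint ranges: [-2.53, 2.53], [-0.77, 2.02], [0.04, 2.7], [-1, 4.14], [0.28, 2.66], [-3.11, 3.11]. Speed limits (rad/s): [2.57, 2.57, 3.14, 3.14, 3.14, 3.14].

### API

Orientations are given as [roll, pitch, yaw] about the fixed x, y, z axes, in that order (R = Rz(yaw) Ry(pitch) Rx(roll)).
In Python, from plant import bot gives the robot as it stands.
- The arm moves only by the tool step_arm, never from a script. Its argument "deltas" is a list of rows, each a list of 6 numbers: the shift along the tool's x, y, z in mm, then the turn, a rotation vector about the tool's x, y, z in rad. A call has 1 to 5 rows; each row is the pose to reach, as a shift and turn from the pose commanded when the call began, along the tool's axes at that moment; what a row does not reach only later rows make up. A row lasts 1/12 s, in which the tool goes at most 41.7 mm and 7.16 degrees, less where a joint would pass 70% of its speed; a pose out of reach is approached as far as the arm can. A call with a gripper value outside its range is refused whole. "fingers" is the finger opening in mm, from 0 to 91.8, set as the call begins (left out, the last holds). The fingers move at their own pace and stop on an object; the grip force is fixed at half the most. Time passes only in rows, so rows that repeat a pose let the fingers close. It gives the time, the measured TCP pose, the force and the opening at its end, in the units of the state.
- bot.get_obs(): the state, without advancing time (a new reading comes with each control period).
- bot.capture(name): name is "scene" or "top" or "wrist"; returns a dict with "color" (400x640x3 uint8, red, green, blue), "fx", "fy", "cx", "cy" (pixels), "k1" (the pictures are not rectified: a ray, as slopes to the right and down, at radius r is drawn at 1 + k1 r^2 times it, then the intrinsics apply), "R" (3x3) and "t" (3): a world point X has camera coordinates R X + t. Camera axes: x right, y down, z forward; pixel columns grow to the right and rows downward; lengths in mm; the calibration is good to about 2 mm. A picture is of the moment at which its call begins. There is no depth.
- bot.close_job(): hands the job in, once; it reports no verdict.
Trained networks look in a picture, given as the dict that the camera call returned (one of the last four; its "shot" number tells which), for a name from the list of things; names that differ only in an ending like _2 or _b are one class to them, and where a whole thing is asked for, a point or a joint stands for the part that bears it (a point fixed in the world has none). Each returns a list of dicts, best first, with "p" (0 to 1); they miss things now and then, are a little off and sometimes report something else, mostly with a low value. They report only what shows in the picture. A call takes as long as a camera call. They do not tell look-alikes from the thing itself.
- bot.boxes_of(query, picture): "rect" ([centre column, centre row, width, height] in pixels, round what is visible of it).
The state is a dict: "time": time; "joint_positions": joint angles; "dq": joint speeds; "tau": joint torques, N m; "tool_pos": TCP position; "tcp_rot": TCP orientation; "contact_force": force on the tool from outside, world axes, zero at the start; "moment": the same for the moment, N m; "grip_width": finger opening in mm.
Only numpy, scipy, OpenCV 4.12 (cv2) and the standard library are available. Lean on these libraries where they do the work, as an engineer would, in place of code of your own. Each camera call takes 0.05 s, during which the arm holds its last target. There are 200 camera calls.

## Working session

There is one attempt and no reset: what is moved stays moved. The work goes in short steps, Python scripts to look and compute and a tool call to move; the robot and the scene stay as the last step left them, time stands still between calls to the robot, and variables do not carry over. Pictures are saved under pics/ and viewed, about 8 in all and at most 12, crops included, and the job is handed in when it is done.

Besides the shell and the picture viewer there is one more tool, called after ">>>" as name([rows], argument=value, ...), one row to a line, values as JSON. step_arm: Moves the arm, as the interface text tells. Its arguments: {"type":"object","properties":{"deltas":{"type":"array"},"fingers":{"type":"number"}},"required":["deltas"]}

```bash
mkdir -p pics; ls; cat > h.py <<'E'
import numpy as np, cv2
from plant import bot
def K(c): return np.array([[c['fx'],0,c['cx']],[0,c['fy'],c['cy']],[0,0,1]],float), np.array([c['k1'],0,0,0,0],float)
def ray(c,u,v):
    k,d=K(c); p=cv2.undistortPoints(np.array([[[u,v]]],float),k,d)[0,0]
    R=np.array(c['R']);t=np.array(c['t']); return -R.T@t, R.T@np.array([p[0],p[1],1])
def atz(c,u,v,z):
    o,r=ray(c,u,v); return o+r*(z-o[2])/r[2]
def proj(c,X):
    k,d=K(c); R=np.array(c['R'],float); return cv2.projectPoints(np.array(X,float).reshape(-1,3),cv2.Rodrigues(R)[0],np.array(c['t'],float),k,d)[0][:,0]
def save(c,n): cv2.imwrite('pics/'+n+'.png',c['color'][:,:,::-1])
E
python3 - <<'E'
from h import *
o=bot.get_obs(); print(o['time'],o['tool_pos'],o['tcp_rot'],o['contact_force'],o['grip_width'],bot.tip_reach)
A=[]
for n in ['scene','top']:
    c=bot.capture(n); A.append(c['color']); print(n,'cam',-np.array(c['R']).T@np.array(c['t']))
    for q in ['stand','washer','spacer','finial','saucer','sugar','teapot']:
        for d in bot.boxes_of(q,c)[:4]:
            if d['p']>.2: print(q,round(d['p'],2),np.round(d['rect']), np.round(atz(c,d['rect'][0],d['rect'][1],5)[:2]))
    save(c,n+'0')
E
```

```text
pics
0.0 [179.72955904 492.83651171 215.15474589] [-3.14010887e+00 -1.85909178e-04  2.79175767e+00] [-0.25592548  0.20991038  0.38066003] 91.68570113624882 25.0
scene cam [ 918.34217603 -682.26568598  911.20083903]
stand 0.77 [332. 201.  66.  64.] [532.  89.]
washer 0.72 [230. 297.  15.  17.] [ 454. -332.]
washer 0.57 [190. 306.  17.  21.] [ 382. -402.]
spacer 0.69 [295. 277.  15.  19.] [ 573. -203.]
finial 0.71 [241. 227.  11.  23.] [ 341. -129.]
finial 0.57 [262. 242.  13.  20.] [ 428. -145.]
saucer 0.69 [328. 135.  38.  18.] [364. 384.]
sugar 0.75 [293. 277.  14.  19.] [ 567. -204.]
sugar 0.66 [330. 326.  42.  54.] [ 717. -281.]
sugar 0.48 [231. 297.   8.  13.] [ 458. -332.]
teapot 0.71 [334. 202.  64.  65.] [539.  88.]
top cam [ 445.81527093  -16.84848829 1318.72021958]
stand 0.91 [304. 200.  72.  69.] [555.  46.]
washer 0.54 [452. 261.  16.  16.] [ 380. -406.]
washer 0.49 [398. 239.  15.  16.] [ 441. -244.]
finial 0.62 [372. 238.  11.  14.] [ 445. -164.]
saucer 0.68 [188. 260.  50.  45.] [362. 397.]
sugar 0.64 [419. 145.  42.  30.] [ 735. -306.]
teapot 0.89 [214. 150.  67.  50.] [703. 331.]
teapot 0.71 [304. 198.  68.  68.] [561.  49.]
```

```bash
python3 - <<'E'
import cv2,numpy as np
a=cv2.imread('pics/scene0.png')[130:380,140:400]; b=cv2.imread('pics/top0.png')[110:320,280:510]
a=cv2.resize(a,None,fx=1.7,fy=1.7,interpolation=2); b=cv2.resize(b,None,fx=1.5,fy=1.5,interpolation=2)
h=max(a.shape[0],b.shape[0]); f=lambda i:cv2.copyMakeBorder(i,0,h-i.shape[0],0,0,0)
m=np.hstack([f(a),f(b)]);print(m.shape,a.shape);cv2.imwrite('pics/m0.png',m)
E
```

```text
(425, 787, 3) (425, 442, 3)
```

View pics/m0.png

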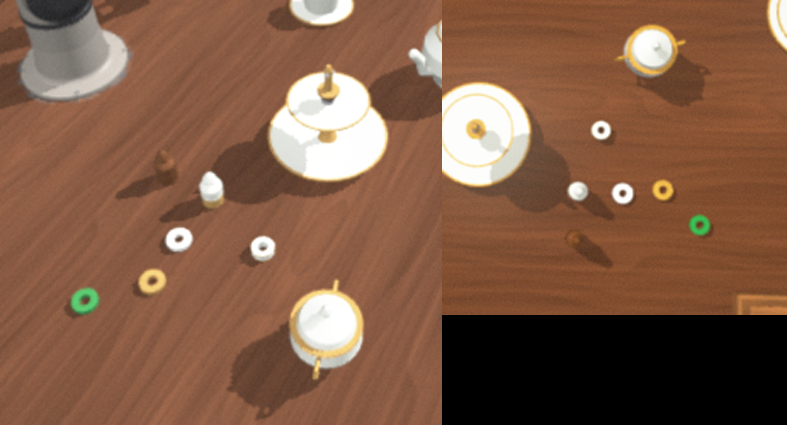

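The scene picture shows these candidates:

- **Washer:** brass at scene (229,295) / top (427,237). The look-alikes are white at (245,271) / (400,239) and green at (190,306) / (452,261).
- **Finial:** white with a brass foot at scene (264,242) / top (372,238). The brown look-alike is at (238,228) / (368,269).
- **Spacer:** scene (295,276) / top (386,197).
- **Not to be touched:** the sugar bowl at scene (332,320), and the saucer with cup and the teapot further back.

Next I'll work out positions and prepare one close crop.

```bash
cat >> h.py <<'E'
def tri(obs):
    A=np.zeros((3,3));b=np.zeros(3)
    for c,u,v in obs:
        o,r=ray(c,u,v); r=r/np.linalg.norm(r); P=np.eye(3)-np.outer(r,r); A+=P;b+=P@o
    return np.linalg.solve(A,b)
def hsv(c): return cv2.cvtColor(c['color'],cv2.COLOR_RGB2HSV)
E
python3 - <<'E'
from h import *
T=bot.capture('top'); S=bot.capture('scene')
def blob(c,u,v,w,kind):
    H=hsv(c)[v-w:v+w,u-w:u+w].astype(int)
    m=(H[...,1]<70)&(H[...,2]>110) if kind=='w' else (H[...,0]>14)&(H[...,0]<28)&(H[...,1]>120)&(H[...,2]>150)
    n,l,st,ce=cv2.connectedComponentsWithStats(m.astype(np.uint8),connectivity=8)
    i=1+np.argmax(st[1:,4]); s=st[i]; return (u-w+s[0]+(s[2]-1)/2, v-w+s[1]+(s[3]-1)/2), s[2:]
for n,p,q,k,z in [('washer',(427,237),(229,295),'b',5),('spacer',(386,197),(295,276),'w',10)]:
    for c,x in((T,p),(S,q)):
        b,s=blob(c,*x,13,k); print(n,b,s,np.round(atz(c,*b,z),1))
b,s=blob(T,372,238,13,'w'); print('finial',b,s,[np.round(atz(T,*b,z),1) for z in (30,60)])
a=cv2.resize(T['color'][180:225,280:325],(400,400),interpolation=2); b=cv2.resize(S['color'][160:230,300:370],(400,400),interpolation=2)
cv2.imwrite('pics/m1.png',np.hstack([a,b])[:,:,::-1])
E
```

```text
washer (np.float64(426.5), np.float64(236.0)) [ 14  15 148] [ 453.8 -329.8    5. ]
washer (np.float64(229.0), np.float64(295.0)) [ 17  15 175] [ 449.6 -328.6    5. ]
spacer (np.float64(386.0), np.float64(196.0)) [ 13  13 121] [ 573.1 -204.4   10. ]
spacer (np.float64(294.0), np.float64(275.5)) [ 15  14 172] [ 568.9 -202.    10. ]
finial (np.float64(370.5), np.float64(237.0)) [ 14  13 140] [array([ 446.4, -156.6,   30. ]), array([ 446.4, -153.4,   60. ])]
```

View pics/m1.png

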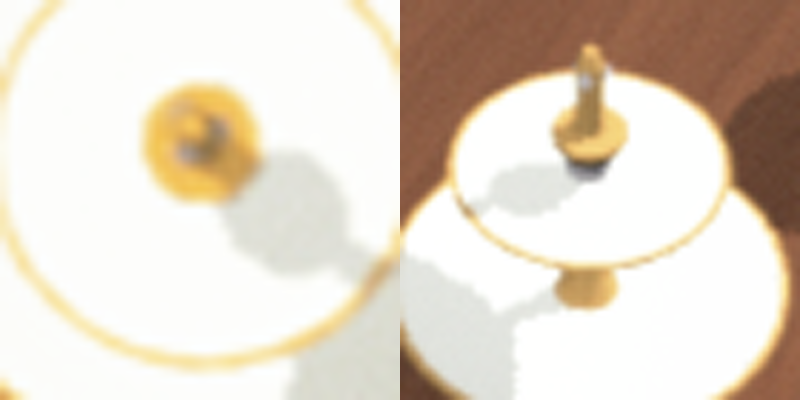

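>>> step_arm([
  [0,0,-20,0,0,0.12],
  [0,0,-60,0,0,0.24],
  [0,0,-90,0,0,0.36],
  [0,0,-90,0,0,0.48],
  [0,0,-90,0,0,0.6],
], fingers=60)

```text
time: 1.32
tool_pos: [180.3, 494.0, 308.2]
tcp_rot: [3.137, -0.002, 2.186]
contact_force: [0.2, 0.1, -1.1]
grip_width: 63.6
```

>>> step_arm([
  [0,0,0,0,0,0.12],
  [0,0,0,0,0,0.24],
  [0,0,0,0,0,0.36],
  [0,0,0,0,0,0.48],
  [0,0,0,0,0,0.62],
])

```text
time: 1.73
tool_pos: [179.9, 493.2, 305.8]
tcp_rot: [-3.142, -0.0, 1.581]
contact_force: [0.8, -0.1, -0.0]
grip_width: 60.2
```

The left crop shows the collar centre at top pixel (302.7,196.0). The right crop shows the rod tip at scene pixel (333.4,168.8). Moving across, with a wrist look on the way.

>>> step_arm([
  [-35,20,0,0,0,0],
  [-70,40,0,0,0,0],
  [-105,60,0,0,0,0],
  [-140,80,0,0,0,0],
  [-175,100,0,0,0,0],
])

```text
time: 2.15
tool_pos: [283.0, 318.2, 305.9]
tcp_rot: [3.141, -0.0, 1.588]
contact_force: [0.7, -0.2, -0.6]
grip_width: 59.9
```

>>> step_arm([
  [-35,20,0,0,0,0],
  [-70,40,0,0,0,0],
  [-105,60,0,0,0,0],
  [-140,80,0,0,0,0],
  [-175,100,0,0,0,0],
])

```text
time: 2.57
tool_pos: [386.0, 144.6, 306.1]
tcp_rot: [3.141, -0.0, 1.587]
contact_force: [1.1, 0.9, 0.2]
grip_width: 59.9
```

>>> step_arm([
  [-35,20,0,0,0,0],
  [-70,40,0,0,0,0],
  [-93,70,0,0,0,0],
  [-93,100,0,0,0,0],
  [-93,100,0,0,0,0],
])

```text
time: 2.98
tool_pos: [490.8, 53.1, 304.6]
tcp_rot: [3.141, -0.0, 1.583]
contact_force: [-1.9, -0.2, -1.7]
grip_width: 59.7
```

```bash
python3 - <<'E'
from h import *
o=bot.get_obs(); print(o['time'],o['tool_pos'],o['tcp_rot'],o['contact_force'],o['joint_positions'])
W=bot.capture('wrist'); T=bot.capture('top');S=bot.capture('scene'); save(W,'w1')
R=np.array(W['R']); p=-R.T@np.array(W['t']); print('cam',p,'fwd',R[2],'right',R[0])
print('collar T',atz(T,302.7,196,134)); print('tip S',[atz(S,333.4,168.8,z) for z in (177,185,193)])
print(bot.boxes_of('stand',W)[:2])
print(proj(W,[[555,47,134],[555,47,185]]))
E
```

```text
2.9833 [490.80886627  53.11238959 304.62832066] [ 3.14103526e+00 -1.13464890e-04  1.58290982e+00] [-1.92031789 -0.24603363 -1.74997673] [-4.76867471e-02  2.27353600e-01  1.43888783e+00  1.47252422e-04
  1.47480161e+00 -5.98142845e-02]
cam [489.05495953 128.12454612 472.94432328] fwd [ 0.00398157 -0.27565056 -0.96124966] right [9.99915974e-01 1.29562325e-02 4.26365348e-04]
collar T [555.51377646  45.00404901 134.        ]
tip S [array([552.70727146,  54.73357451, 177.        ]), array([556.69130292,  46.70308234, 185.        ]), array([560.67533437,  38.67259018, 193.        ])]
[{'rect': [370.0, 161.4, 168.6, 163.0], 'p': 0.83}]
[[386.63986287 185.79990388]
 [397.3906971  199.96023466]]
```

View pics/w1.png

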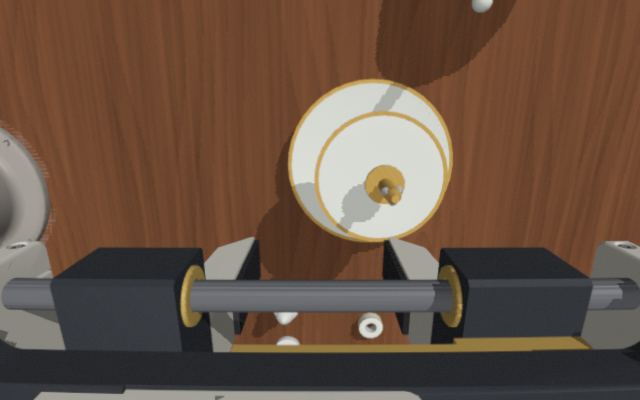

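The wrist picture shows the collar at about (386,184), which agrees with the axis at (555,46), and the rod tip at about (395,198). The spacer at (371,325) and two white tops at (287,310) and (287,343) show between the fingers. Going to the washer, with a wrist look from above.

>>> step_arm([
  [-40,-5,0,0,0,0],
  [-80,-10,0,0,0,0],
  [-120,-15,0,0,0,0],
  [-160,-20,0,0,0,0],
  [-200,-24,0,0,0,0],
])

```text
time: 3.6
tool_pos: [464.9, -145.7, 306.7]
tcp_rot: [3.14, 0.0, 1.589]
contact_force: [1.4, 0.0, -0.2]
grip_width: 60.0
```

>>> step_arm([
  [-40,-4,0,0,0,0],
  [-80,-8,0,0,0,0],
  [-120,-12,0,0,0,0],
  [-155,-16,10,0,0,0],
  [-182,-20,35,0,0,0],
])

```text
time: 4.02
tool_pos: [449.5, -330.3, 274.1]
tcp_rot: [3.136, 0.006, 1.587]
contact_force: [-0.0, 0.1, 0.2]
grip_width: 60.2
```

>>> step_arm([
  [0,0,30,0,0,0],
  [0,0,60,0,0,0],
  [0,0,100,0,0,0],
  [0,0,100,0,0,0],
  [0,0,100,0,0,0],
])

```text
time: 4.43
tool_pos: [448.3, -326.0, 170.5]
tcp_rot: [-3.139, -0.003, 1.588]
contact_force: [0.6, -0.6, 1.0]
grip_width: 60.1
```

```bash
cat >> h.py <<'E'
def comps(c,kind,amin=150):
    H=hsv(c).astype(int)
    m=(H[...,1]<70)&(H[...,2]>130) if kind=='w' else (H[...,0]>12)&(H[...,0]<30)&(H[...,1]>110)&(H[...,2]>130)
    n,l,st,ce=cv2.connectedComponentsWithStats(m.astype(np.uint8))
    return [(s[0]+(s[2]-1)/2,s[1]+(s[3]-1)/2,int(s[2]),int(s[3]),int(s[4])) for s in st[1:] if s[4]>amin]
E
python3 - <<'E'
from h import *
o=bot.get_obs(); print(o['time'],o['tool_pos'],o['tcp_rot'],o['contact_force'])
W=bot.capture('wrist');save(W,'w2')
for b in comps(W,'b'): print(b,np.round(atz(W,b[0],b[1],5),1))
E
```

```text
4.4333 [ 448.32661808 -326.01390748  170.52950234] [-3.13910541e+00 -2.62795875e-03  1.58781987e+00] [ 0.58756593 -0.58584847  1.02514402]
(np.float64(623.5), np.float64(169.5), 32, 110, 1303) [ 743.1 -309.1    5. ]
(np.float64(324.0), np.float64(183.0), 43, 43, 1287) [ 450.2 -328.5    5. ]
(np.float64(192.0), np.float64(296.0), 25, 61, 712) [ 311.3 -455.1    5. ]
(np.float64(455.0), np.float64(297.5), 13, 58, 318) [ 593.1 -451.4    5. ]
(np.float64(409.5), np.float64(344.0), 358, 15, 3451) [ 549.5 -511.     5. ]
```

View pics/w2.png

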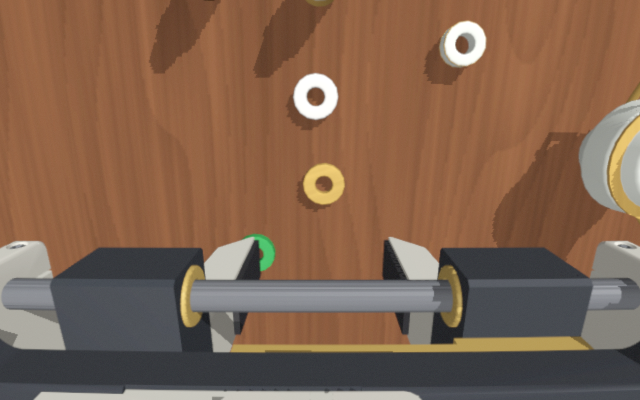

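The brass washer is at (324,183), which gives (450.2,-328.5) and agrees with the other two cameras. The white washer is at (315,96) and the green one is half hidden at (260,253). Descending and gripping.

>>> step_arm([
  [-2.5,2,40,0,0,0],
  [-2.5,2,80,0,0,0],
  [-2.5,2,115,0,0,0],
  [-2.5,2,135,0,0,0],
  [-2.5,2,142,0,0,0],
])

```text
time: 4.9
tool_pos: [451.4, -329.7, 28.5]
tcp_rot: [-3.141, -0.0, 1.588]
contact_force: [-0.5, -0.1, -0.6]
grip_width: 60.0
```

>>> step_arm([
  [0,0,1,0,0,0],
  [0,0,1.5,0,0,0],
  [0,0,1.5,0,0,0],
])

```text
time: 5.15
tool_pos: [452.6, -331.3, 29.9]
tcp_rot: [3.138, 0.003, 1.587]
contact_force: [-0.4, -0.0, 0.3]
grip_width: 60.1
```

>>> step_arm([
  [0,0,0,0,0,0],
  [0,0,0,0,0,0],
  [0,0,0,0,0,0],
  [0,0,0,0,0,0],
  [0,0,0,0,0,0],
], fingers=20)

```text
time: 5.57
tool_pos: [451.2, -330.1, 27.5]
tcp_rot: [3.141, 0.0, 1.587]
contact_force: [0.2, 0.7, 0.5]
grip_width: 31.1
```

>>> step_arm([
  [0,0,0,0,0,0],
  [0,0,0,0,0,0],
  [0,0,-5,0,0,0],
  [0,0,-20,0,0,0],
  [0,0,-50,0,0,0],
])

```text
time: 5.98
tool_pos: [449.4, -328.4, 75.1]
tcp_rot: [-3.137, -0.005, 1.587]
contact_force: [-0.2, -0.5, 0.0]
grip_width: 20.1
```

The grip closed to 20 mm, so it missed. Looking again.

>>> step_arm([
  [0,0,-40,0,0,0],
  [0,0,-80,0,0,0],
  [0,0,-95,0,0,0],
  [0,0,-95,0,0,0],
  [0,0,-95,0,0,0],
], fingers=60)

```text
time: 6.4
tool_pos: [451.3, -330.2, 173.2]
tcp_rot: [3.14, 0.001, 1.587]
contact_force: [-0.4, 0.3, -0.8]
grip_width: 48.7
```

```bash
python3 - <<'E'
from h import *
o=bot.get_obs(); print(o['time'],o['tool_pos'],o['tcp_rot'],o['contact_force'])
W=bot.capture('wrist');save(W,'w3')
for b in comps(W,'b'): print(b,np.round(atz(W,b[0],b[1],5),1))
print(proj(W,[[450,-329,5],[450,-329,170]]))
E
```

```text
6.4 [ 451.30945269 -330.20533687  173.21251459] [3.14006979e+00 1.40045580e-03 1.58678089e+00] [-0.36109514  0.34008256 -0.80529831]
(np.float64(629.0), np.float64(81.0), 21, 31, 195) [ 734.9 -231.7    5. ]
(np.float64(620.5), np.float64(166.5), 38, 124, 1500) [ 746.3 -311.9    5. ]
(np.float64(320.0), np.float64(177.5), 43, 44, 1289) [ 449.9 -328.5    5. ]
(np.float64(214.5), np.float64(296.0), 20, 61, 612) [ 338.2 -460.8    5. ]
(np.float64(431.5), np.float64(296.0), 12, 61, 321) [ 572.3 -457.1    5. ]
(np.float64(74.5), np.float64(330.0), 26, 39, 668) [ 175.1 -508.7    5. ]
(np.float64(387.0), np.float64(344.5), 365, 16, 3492) [ 528.6 -519.8    5. ]
[[320.14575047 178.00011278]
 [319.85990284 245.89387327]]
```

View pics/w3.png

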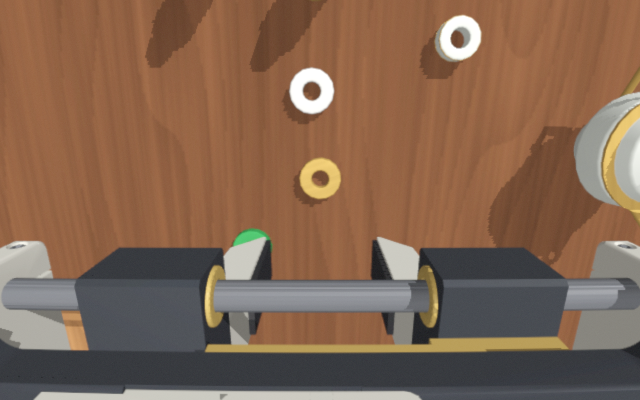

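The washer, at (320,178), has not moved, so the pads must have passed over it. I'll go down again and look from there before closing.

>>> step_arm([
  [1,-1,40,0,0,0],
  [1,-1,80,0,0,0],
  [1,-1,115,0,0,0],
  [1,-1,135,0,0,0],
  [1,-1,143,0,0,0],
])

```text
time: 6.87
tool_pos: [447.2, -326.3, 23.9]
tcp_rot: [-3.134, -0.007, 1.587]
contact_force: [-1.0, 0.6, 0.0]
grip_width: 59.7
```

>>> step_arm([
  [0,0,0,0,0,0],
  [0,0,0,0,0,0],
  [0,0,0,0,0,0],
])

```text
time: 7.12
tool_pos: [450.8, -329.7, 30.5]
tcp_rot: [3.14, 0.001, 1.587]
contact_force: [-0.3, 0.6, 0.4]
grip_width: 60.2
```

```bash
python3 - <<'E'
from h import *
o=bot.get_obs(); print(o['time'],o['tool_pos'],o['tcp_rot'],o['contact_force'])
W=bot.capture('wrist');S=bot.capture('scene')
for b in comps(W,'b'): print(b,np.round(atz(W,b[0],b[1],5),1))
p=np.array(o['tool_pos']);print(proj(W,[p,p-[0,0,25],[450,-329,5]]),proj(S,[p,p-[0,0,25],[450,-329,5]]))
u,v=proj(S,[p])[0].astype(int)
a=W['color'][130:330,160:480]; b=cv2.resize(S['color'][v-40:v+40,u-40:u+40],(480,480),interpolation=2)
a=cv2.copyMakeBorder(a,0,280,0,0,0); cv2.imwrite('pics/m4.png',np.hstack([a,b])[:,:,::-1]); print(u,v)
E
```

```text
7.1167 [ 450.80265227 -329.68140448   30.47324695] [3.14003024e+00 1.42136489e-03 1.58680457e+00] [-0.27998755  0.58084802  0.37817003]
(np.float64(320.5), np.float64(230.5), 70, 70, 3333) [ 449.8 -328.4    5. ]
(np.float64(192.0), np.float64(296.0), 25, 61, 711) [ 370.6 -373.2    5. ]
(np.float64(455.0), np.float64(296.0), 13, 61, 308) [ 534.3 -370.6    5. ]
(np.float64(409.0), np.float64(344.0), 357, 15, 3370) [ 508.7 -406.4    5. ]
[[322.35908708 250.56818865]
 [322.13883603 232.91244632]
 [320.78300109 231.5065088 ]] [[227.32728807 290.25536519]
 [229.08167397 295.40894257]
 [229.02514213 295.16708021]]
227 290
```

View pics/m4.png

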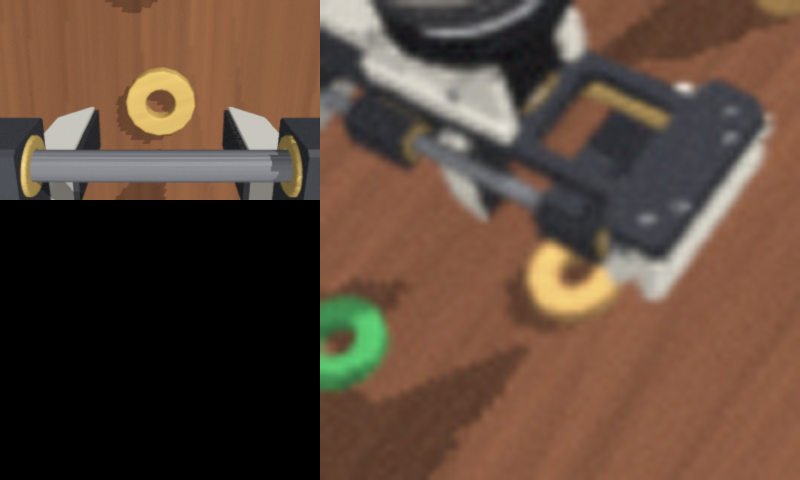

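```bash
python3 - <<'E'
from h import *
W=bot.capture('wrist');S=bot.capture('scene');o=bot.get_obs();print(o['tool_pos'])
for z in (0,5,15,25,35):
    print(z,np.round(proj(S,[[420,-330,z],[481,-330,z]]),1).tolist(),np.round(proj(W,[[420.5,-320,z],[480.5,-320,z],[480.5,-339,z]]),1).tolist())
E
```

```text
[ 450.66300562 -329.54571024   30.52739932]
0 [[219.9, 291.6], [238.9, 301.6]] [[271.0, 213.1], [372.3, 214.7], [370.5, 244.3]]
5 [[219.5, 290.6], [238.6, 300.6]] [[269.9, 215.8], [373.5, 217.4], [371.6, 247.7]]
15 [[218.8, 288.6], [237.9, 298.6]] [[267.4, 221.6], [376.1, 223.2], [374.1, 254.8]]
25 [[218.0, 286.5], [237.3, 296.5]] [[264.6, 227.9], [379.0, 229.7], [376.8, 262.6]]
35 [[217.2, 284.4], [236.6, 294.4]] [[261.6, 235.0], [382.2, 236.8], [379.8, 271.3]]
```

The pads look higher than the pose claims. I'll feel for the table in small steps.

>>> step_arm([
  [0,0,1,0,0,0],
  [0,0,2,0,0,0],
  [0,0,2,0,0,0],
  [0,0,2,0,0,0],
])

```text
time: 7.65
tool_pos: [450.1, -329.0, 27.3]
tcp_rot: [3.142, -0.0, 1.587]
contact_force: [0.7, 0.3, -0.1]
grip_width: 60.3
```

>>> step_arm([
  [0,0,1,0,0,0],
  [0,0,2,0,0,0],
  [0,0,2,0,0,0],
  [0,0,2,0,0,0],
])

```text
time: 7.98
tool_pos: [450.0, -329.0, 25.1]
tcp_rot: [-3.141, -0.0, 1.587]
contact_force: [0.4, -0.2, -0.1]
grip_width: 60.0
```

>>> step_arm([
  [0,0,1,0,0,0],
  [0,0,2,0,0,0],
  [0,0,2,0,0,0],
  [0,0,2,0,0,0],
])

```text
time: 8.32
tool_pos: [450.1, -329.0, 23.2]
tcp_rot: [-3.142, -0.0, 1.587]
contact_force: [1.3, 1.1, -0.3]
grip_width: 60.3
```

>>> step_arm([
  [0,0,1,0,0,0],
  [0,0,2,0,0,0],
  [0,0,2,0,0,0],
  [0,0,2,0,0,0],
])

```text
time: 8.65
tool_pos: [450.1, -329.0, 21.2]
tcp_rot: [-3.141, -0.0, 1.587]
contact_force: [-1.0, 0.0, -0.6]
grip_width: 59.9
```

>>> step_arm([
  [0,0,1,0,0,0],
  [0,0,2,0,0,0],
  [0,0,2,0,0,0],
])

```text
time: 8.9
tool_pos: [450.0, -328.9, 19.1]
tcp_rot: [-3.141, -0.0, 1.587]
contact_force: [-0.2, 1.1, -0.2]
grip_width: 60.1
```

>>> step_arm([
  [0,0,1,0,0,0],
  [0,0,2,0,0,0],
  [0,0,2,0,0,0],
])

```text
time: 9.15
tool_pos: [450.0, -329.0, 17.1]
tcp_rot: [-3.141, -0.0, 1.587]
contact_force: [0.2, -1.3, 0.4]
grip_width: 59.8
```

```bash
python3 - <<'E'
from plant import bot
o=bot.get_obs(); print(bot.tip_reach,o['tool_pos'],o['contact_force'],[x for x in dir(bot) if x[0]!='_'])
E
```

```text
25.0 [ 450.02494361 -328.96236675   17.07403031] [ 0.24454325 -1.30420147  0.39443069] ['Unreachable', 'boxes_of', 'capture', 'close_job', 'get_obs', 'tip_reach']
```

>>> step_arm([
  [0,0,1,0,0,0],
  [0,0,2,0,0,0],
  [0,0,2,0,0,0],
])

```text
time: 9.4
tool_pos: [450.0, -328.9, 15.1]
tcp_rot: [-3.141, -0.0, 1.587]
contact_force: [0.4, 0.5, 0.3]
grip_width: 60.7
```

>>> step_arm([
  [0,0,1,0,0,0],
  [0,0,2,0,0,0],
  [0,0,2,0,0,0],
])

```text
time: 9.65
tool_pos: [450.0, -328.9, 13.1]
tcp_rot: [-3.141, -0.0, 1.587]
contact_force: [-0.0, 0.4, -0.3]
grip_width: 60.2
```

>>> step_arm([
  [0,0,1,0,0,0],
  [0,0,2,0,0,0],
  [0,0,2,0,0,0],
])

```text
time: 9.9
tool_pos: [450.0, -328.9, 11.0]
tcp_rot: [-3.141, -0.0, 1.587]
contact_force: [0.0, -0.3, -0.5]
grip_width: 60.3
```

>>> step_arm([
  [0,0,1,0,0,0],
  [0,0,1.5,0,0,0],
  [0,0,1.5,0,0,0],
])

```text
time: 10.15
tool_pos: [450.0, -329.0, 9.6]
tcp_rot: [-3.141, -0.0, 1.587]
contact_force: [-0.2, -0.0, -0.1]
grip_width: 60.1
```

>>> step_arm([
  [0,0,0,0,0,0],
  [0,0,0,0,0,0],
  [0,0,0,0,0,0],
  [0,0,0,0,0,0],
  [0,0,0,0,0,0],
], fingers=30)

```text
time: 10.57
tool_pos: [450.1, -329.1, 9.8]
tcp_rot: [3.142, -0.0, 1.587]
contact_force: [-0.2, -0.5, 0.3]
grip_width: 32.4
```

>>> step_arm([
  [0,0,0,0,0,0],
  [0,0,0,0,0,0],
  [0,0,0,0,0,0],
])

```text
time: 10.82
tool_pos: [450.1, -329.0, 9.8]
tcp_rot: [3.142, -0.0, 1.587]
contact_force: [-0.7, 0.2, -0.2]
grip_width: 30.1
```

```bash
python3 - <<'E'
from h import *
o=bot.get_obs(); print(o['joint_positions'],o['tool_pos'])
W=bot.capture('wrist');S=bot.capture('scene');T=bot.capture('top')
for b in comps(W,'b'): print(b,np.round(atz(W,b[0],b[1],5),1))
R=np.array(W['R']); print('cam',-R.T@np.array(W['t']))
p=np.array(o['tool_pos'])
def cr(c,s,w):
    u,v=proj(c,[p])[0].astype(int); return cv2.resize(c['color'][v-s:v+s,u-s:u+s],(w,w),interpolation=2)
a=cv2.copyMakeBorder(W['color'][130:330,160:480],0,200,0,0,0)
cv2.imwrite('pics/m5.png',np.hstack([a,cr(S,35,400)])[:,:,::-1])
E
```

```text
[-7.68761463e-01  6.41101216e-01  1.66769520e+00  1.18561732e-04
  8.32822876e-01 -7.84833111e-01] [ 450.10532025 -329.04003056    9.80674627]
(np.float64(322.0), np.float64(243.5), 73, 72, 3581) [ 449.9 -327.1    5. ]
(np.float64(251.5), np.float64(296.0), 14, 61, 451) [ 411.4 -359.2    5. ]
(np.float64(393.0), np.float64(298.5), 9, 56, 265) [ 489.9 -359.5    5. ]
(np.float64(345.5), np.float64(344.5), 366, 16, 3496) [ 464.7 -390.2    5. ]
cam [ 448.15841442 -253.99634266  178.10993848]
```

View pics/m5.png

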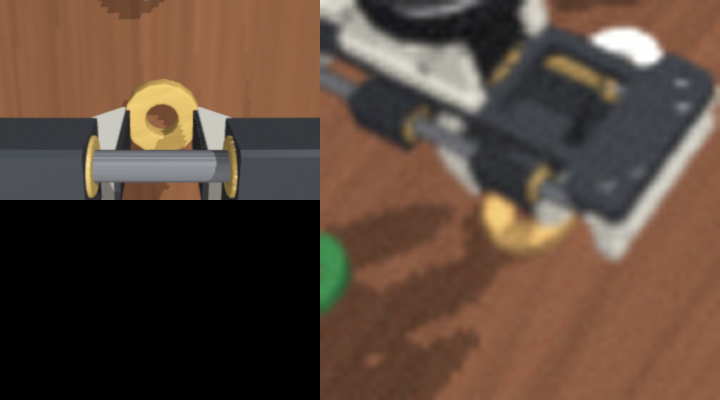

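```bash
python3 - <<'E'
from h import *
W=bot.capture('wrist'); print(W['fx'],W['fy'],W['cx'],W['cy'],W['k1'])
a=np.linspace(0,6.28,73)
P=proj(W,np.c_[450+20*np.cos(a),-328.5+20*np.sin(a),0*a+10]); print(P.min(0),P.max(0))
H=hsv(W);m=(H[...,0]>12)&(H[...,0]<30)&(H[...,1]>110)&(H[...,2]>130)
ys,xs=np.where(m[200:240,270:380]); print('washer top row',ys.min()+200,'cols at rows',[(r,270+np.where(m[r,270:380])[0][[0,-1]]) for r in (215,222,230,236)])
for z in (-15,0,10,20,30,40,50): print(z,np.round(proj(W,[[435,-319.5,z],[465,-319.5,z]]),1).tolist())
v=cv2.resize(W['color'][200:290,270:380],None,fx=6,fy=6,interpolation=2); cv2.imwrite('pics/m6.png',v[:,:,::-1])
E
```

```text
353.7686769940674 353.7686769940674 320.9805179105031 200.65882691516578 -0.03172702984082369
[283.31783491 212.8154713 ] [360.94068817 284.42802861]
washer top row 200 cols at rows [(215, array([300, 343])), (222, array([286, 370])), (230, array([289, 371])), (236, array([286, 373]))]
-15 [[296.2, 217.2], [348.3, 218.0]]
0 [[294.3, 226.2], [350.4, 227.0]]
10 [[292.9, 232.9], [352.0, 233.9]]
20 [[291.3, 240.5], [353.7, 241.5]]
30 [[289.6, 249.0], [355.7, 250.0]]
40 [[287.6, 258.5], [357.9, 259.6]]
50 [[285.3, 269.3], [360.3, 270.4]]
```

View pics/m6.png

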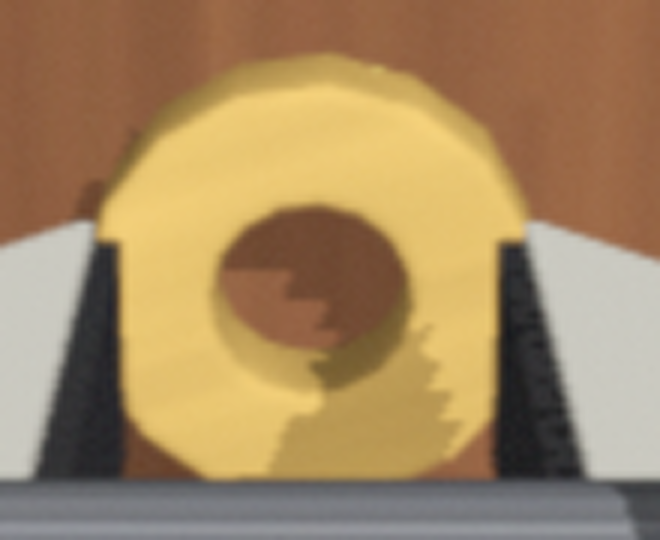

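The close crop shows the pad ends at (290,240) and (353,240), still in front of the washer. That puts them at z≈21 while the TCP reads 9.8. So the stated tip reach doesn't hold here, and the tips are about 11 mm behind the reported TCP. I'll open and go down by feel.

>>> step_arm([
  [0,0,0,0,0,0],
  [0,0,0,0,0,0],
  [0,0,0,0,0,0],
  [0,0,3,0,0,0],
  [0,0,6,0,0,0],
], fingers=60)

```text
time: 11.43
tool_pos: [450.2, -329.1, 3.7]
tcp_rot: [3.141, 0.0, 1.587]
contact_force: [0.7, 0.4, -0.8]
grip_width: 57.7
```

>>> step_arm([
  [0,0,3,0,0,0],
  [0,0,6,0,0,0],
  [0,0,6,0,0,0],
])

```text
time: 11.68
tool_pos: [449.7, -328.7, -3.1]
tcp_rot: [-3.141, -0.001, 1.587]
contact_force: [-0.0, 0.0, 0.5]
grip_width: 60.0
```

>>> step_arm([
  [0,0,1,0,0,0],
  [0,0,2,0,0,0],
  [0,0,2,0,0,0],
])

```text
time: 11.93
tool_pos: [450.1, -329.0, -4.4]
tcp_rot: [-3.142, -0.0, 1.587]
contact_force: [0.0, -0.3, 0.7]
grip_width: 60.0
```

>>> step_arm([
  [0,0,1,0,0,0],
  [0,0,2,0,0,0],
  [0,0,2,0,0,0],
])

```text
time: 12.18
tool_pos: [450.1, -329.0, -6.3]
tcp_rot: [-3.142, -0.0, 1.587]
contact_force: [-0.2, 0.0, -0.6]
grip_width: 59.7
```

Confirmed: the TCP reads below the table and nothing touches yet. Going down a little more, then closing.

>>> step_arm([
  [0,0,1,0,0,0],
  [0,0,1.5,0,0,0],
  [0,0,1.5,0,0,0],
])

```text
time: 12.43
tool_pos: [450.1, -329.0, -7.8]
tcp_rot: [-3.142, -0.0, 1.587]
contact_force: [-0.1, 0.7, -0.2]
grip_width: 59.6
```

>>> step_arm([
  [0,0,0,0,0,0],
  [0,0,0,0,0,0],
  [0,0,0,0,0,0],
  [0,0,0,0,0,0],
  [0,0,0,0,0,0],
], fingers=30)

```text
time: 12.85
tool_pos: [450.1, -329.0, -7.7]
tcp_rot: [3.141, -0.0, 1.587]
contact_force: [-0.5, 0.8, -0.2]
grip_width: 38.3
```

>>> step_arm([
  [0,0,0,0,0,0],
  [0,0,0,0,0,0],
])

```text
time: 13.02
tool_pos: [450.1, -329.0, -7.7]
tcp_rot: [3.141, -0.0, 1.587]
contact_force: [1.0, 0.3, -0.7]
grip_width: 38.0
```

The washer is held at 38 mm opening, and its underside is at reported z + 7.7. Lifting and carrying it to the stand.

>>> step_arm([
  [0,0,-10,0,0,0],
  [0,0,-40,0,0,0],
  [0,0,-80,0,0,0],
  [0,0,-120,0,0,0],
  [0,0,-160,0,0,0],
])

```text
time: 13.43
tool_pos: [449.7, -328.6, 154.6]
tcp_rot: [-3.141, -0.0, 1.587]
contact_force: [1.6, -1.6, -0.7]
grip_width: 38.3
```

>>> step_arm([
  [20,5,-30,0,0,0],
  [50,12,-55,0,0,0],
  [85,24,-73,0,0,0],
  [120,35,-73,0,0,0],
  [155,46,-73,0,0,0],
])

```text
time: 13.85
tool_pos: [494.1, -172.1, 227.6]
tcp_rot: [3.138, 0.002, 1.586]
contact_force: [0.2, 1.2, -0.1]
grip_width: 38.2
```

>>> step_arm([
  [38,11,0,0,0,0],
  [76,22,0,0,0,0],
  [114,33,0,0,0,0],
  [152,44,0,0,0,0],
  [180,54,0,0,0,0],
])

```text
time: 14.27
tool_pos: [544.5, 10.6, 226.2]
tcp_rot: [3.141, -0.001, 1.588]
contact_force: [-0.0, -0.4, -2.0]
grip_width: 38.0
```

>>> step_arm([
  [15,5,0,0,0,0],
  [25,9,0,0,0,0],
  [25,9,0,0,0,0],
  [25,9,0,0,0,0],
])

```text
time: 14.6
tool_pos: [553.1, 32.3, 225.5]
tcp_rot: [-3.141, 0.0, 1.587]
contact_force: [0.9, -0.8, -0.9]
grip_width: 38.1
```

```bash
python3 - <<'E'
from h import *
o=bot.get_obs(); print(o['time'],o['tool_pos'],o['tcp_rot'],o['contact_force'],o['grip_width'])
W=bot.capture('wrist');save(W,'w7')
for b in comps(W,'b'): print(b,np.round(atz(W,b[0],b[1],134),1),np.round(atz(W,b[0],b[1],o['tool_pos'][2]+17),1))
print(proj(W,[[555,46,134],[555,46,177],[555,46,193]]))
E
```

```text
14.6 [553.10943262  32.2986333  225.47304284] [-3.14137924e+00  4.48944146e-04  1.58740064e+00] [ 0.86480148 -0.82174307 -0.9257311 ] 38.053016700473314
(np.float64(322.5), np.float64(146.5), 202, 194, 3845) [552.8  74.1 134. ] [552.1  88.  242.5]
(np.float64(322.5), np.float64(180.5), 50, 50, 1732) [553.2  48.6 134. ] [552.4  73.2 242.5]
(np.float64(323.0), np.float64(250.0), 85, 59, 3260) [554.7  -8.1 134. ] [553.2  40.2 242.5]
(np.float64(233.0), np.float64(296.0), 11, 59, 306) [480.6 -51.  134. ] [510.1  15.1 242.5]
(np.float64(363.5), np.float64(344.5), 364, 14, 3179) [591.7 -96.8 134. ] [574.7 -11.5 242.5]
[[324.77902959 183.87706491]
 [325.45411363 199.44518977]
 [325.77298772 206.80322332]]
```

View pics/w7.png

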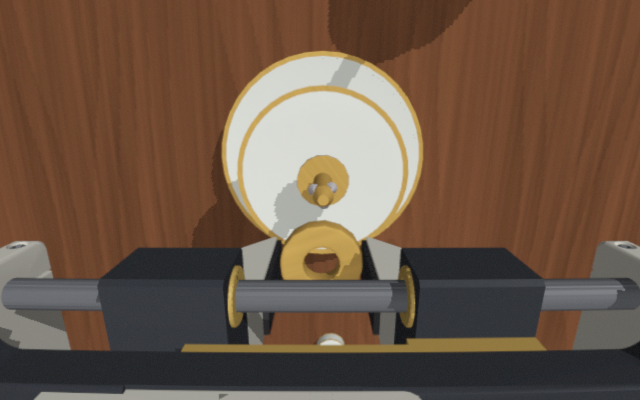

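The picture shows the washer held, with its hole at (322,262). The collar is at (322,181) and the rod tip at (323,201). Computing the alignment.

```bash
python3 - <<'E'
from h import *
W=bot.capture('wrist');o=bot.get_obs();p=o['tool_pos'];print(p)
for dz in(14,18,22): print(dz,np.round(atz(W,322,262,p[2]+dz)-p,1))
for z in (170,177,185,193): print(z,proj(W,[[553.2,48.6,z]]).round(1), proj(W,[[553.2,45.1,z],[553.2,52.1,z]])[:,1].round(1))
im=W['color'];
for r in range(192,216,1): print(r,[tuple(int(q) for q in im[r,c]) for c in (316,320,323,326,330)])
a=np.linspace(0,6.28,73)
for yy in (p[1]-2,p[1],p[1]+2):
  P=proj(W,np.c_[p[0]+20*np.cos(a),yy+20*np.sin(a),0*a+p[2]+17.7]); print(yy,P.min(0).round(1),P.max(0).round(1))
E
```

```text
[553.0254665   31.39824153 225.44400105]
14 [-0.2  0.6 14. ]
18 [-0.2  2.5 18. ]
22 [-0.3  4.5 22. ]
170 [[322.8 191.8]] [196.9 186.6]
177 [[322.8 194.6]] [199.9 189.2]
185 [[322.9 197.9]] [203.4 192.4]
193 [[322.9 201.6]] [207.2 195.9]
192 [(133, 105, 53), (162, 130, 69), (179, 145, 76), (186, 153, 81), (181, 148, 78)]
193 [(131, 102, 51), (163, 132, 69), (182, 148, 77), (185, 151, 81), (178, 146, 77)]
194 [(129, 103, 53), (170, 136, 68), (192, 158, 84), (186, 152, 81), (176, 143, 74)]
195 [(126, 99, 51), (185, 150, 78), (196, 161, 87), (190, 156, 83), (174, 140, 75)]
196 [(123, 97, 49), (192, 157, 84), (195, 161, 87), (194, 159, 85), (167, 135, 72)]
197 [(122, 96, 49), (193, 159, 83), (194, 161, 86), (195, 160, 86), (161, 130, 68)]
198 [(121, 96, 48), (194, 159, 85), (195, 159, 85), (197, 164, 90), (154, 124, 63)]
199 [(122, 96, 48), (194, 159, 85), (194, 159, 85), (196, 161, 87), (148, 118, 61)]
200 [(121, 95, 48), (196, 161, 88), (193, 159, 84), (195, 161, 86), (136, 108, 56)]
201 [(116, 92, 45), (195, 160, 86), (193, 159, 85), (195, 161, 85), (128, 101, 49)]
202 [(122, 95, 49), 
[... 659 characters left out ...]
212), (217, 219, 212)]
210 [(172, 175, 168), (173, 175, 169), (200, 203, 197), (218, 220, 213), (217, 219, 212)]
211 [(171, 174, 168), (172, 175, 168), (212, 215, 208), (217, 219, 213), (217, 220, 213)]
212 [(172, 175, 169), (172, 174, 168), (215, 218, 212), (217, 220, 213), (217, 220, 213)]
213 [(172, 175, 169), (172, 176, 170), (215, 218, 211), (217, 220, 213), (217, 220, 213)]
214 [(171, 174, 167), (175, 178, 172), (216, 219, 212), (217, 220, 212), (216, 219, 213)]
215 [(172, 175, 169), (181, 183, 177), (217, 220, 213), (217, 220, 213), (217, 220, 213)]
29.39824153171652 [279.8 230.7] [364.9 307.7]
31.39824153171652 [279.7 226.5] [365.1 304.1]
33.39824153171652 [279.7 222.4] [365.3 300.4]
```

The rod tip comes out at about 187 mm and the washer sits about 1 mm off the TCP. Aligning and starting down.

>>> step_arm([
  [8,0.2,0,0,0,0],
  [16,0.3,15,0,0,0],
  [16,0.3,30,0,0,0],
  [16,0.3,38,0,0,0],
  [16,0.3,38,0,0,0],
])

```text
time: 15.12
tool_pos: [552.2, 48.3, 185.5]
tcp_rot: [-3.138, -0.0, 1.586]
contact_force: [0.3, -0.4, -1.2]
grip_width: 38.2
```

>>> step_arm([
  [0,0,3,0,0,0],
  [0,0,6,0,0,0],
  [0,0,8,0,0,0],
  [0,0,8,0,0,0],
])

```text
time: 15.45
tool_pos: [553.4, 48.5, 179.3]
tcp_rot: [3.141, -0.0, 1.587]
contact_force: [-0.1, -0.7, -2.2]
grip_width: 38.2
```

>>> step_arm([
  [0,0,2,0,0,0],
  [0,0,4,0,0,0],
  [0,0,6,0,0,0],
  [0,0,6,0,0,0],
])

```text
time: 15.78
tool_pos: [553.2, 48.7, 172.9]
tcp_rot: [-3.141, -0.0, 1.587]
contact_force: [0.3, 0.2, -0.7]
grip_width: 38.3
```

>>> step_arm([
  [0,0,1,0,0,0],
  [0,0,2,0,0,0],
  [0,0,3,0,0,0],
  [0,0,3,0,0,0],
])

```text
time: 16.12
tool_pos: [553.2, 48.7, 170.1]
tcp_rot: [-3.141, -0.0, 1.587]
contact_force: [-0.3, 0.1, -0.4]
grip_width: 38.1
```

>>> step_arm([
  [0,0,1,0,0,0],
  [0,0,2,0,0,0],
  [0,0,3,0,0,0],
  [0,0,3,0,0,0],
])

```text
time: 16.45
tool_pos: [553.4, 48.6, 167.1]
tcp_rot: [-3.142, -0.0, 1.587]
contact_force: [0.4, -1.4, 0.2]
grip_width: 38.0
```

>>> step_arm([
  [0,0,1,0,0,0],
  [0,0,2,0,0,0],
  [0,0,3,0,0,0],
  [0,0,3,0,0,0],
])

```text
time: 16.78
tool_pos: [553.6, 48.5, 164.4]
tcp_rot: [3.141, 0.0, 1.587]
contact_force: [1.2, -1.5, -0.3]
grip_width: 38.5
```

>>> step_arm([
  [-0.7,0.5,1,0,0,0],
  [-0.7,0.5,2,0,0,0],
  [-0.7,0.5,3,0,0,0],
  [-0.7,0.5,3,0,0,0],
])

```text
time: 17.12
tool_pos: [554.1, 48.0, 161.5]
tcp_rot: [3.141, -0.0, 1.587]
contact_force: [0.4, -0.4, 2.9]
grip_width: 38.2
```

>>> step_arm([
  [0,0,1,0,0,0],
  [0,0,2,0,0,0],
  [0,0,3,0,0,0],
  [0,0,3,0,0,0],
])

```text
time: 17.45
tool_pos: [553.6, 48.0, 157.8]
tcp_rot: [-3.141, -0.0, 1.587]
contact_force: [0.7, 0.0, -0.5]
grip_width: 38.2
```

>>> step_arm([
  [0,0,1,0,0,0],
  [0,0,2,0,0,0],
  [0,0,3,0,0,0],
  [0,0,3,0,0,0],
])

```text
time: 17.78
tool_pos: [553.7, 48.0, 155.0]
tcp_rot: [-3.141, -0.0, 1.587]
contact_force: [0.9, 0.4, -0.2]
grip_width: 38.2
```

>>> step_arm([
  [0,0,2,0,0,0],
  [0,0,4,0,0,0],
  [0,0,6,0,0,0],
  [0,0,6,0,0,0],
])

```text
time: 18.12
tool_pos: [553.2, 48.0, 148.4]
tcp_rot: [-3.14, -0.0, 1.587]
contact_force: [-0.0, -0.0, -2.3]
grip_width: 38.7
```

>>> step_arm([
  [0,0,2,0,0,0],
  [0,0,4,0,0,0],
  [0,0,6,0,0,0],
  [0,0,6,0,0,0],
])

```text
time: 18.45
tool_pos: [553.5, 48.0, 142.7]
tcp_rot: [-3.141, -0.0, 1.587]
contact_force: [-0.3, -0.3, 0.0]
grip_width: 38.6
```

>>> step_arm([
  [0,0,2,0,0,0],
  [0,0,4,0,0,0],
  [0,0,6,0,0,0],
  [0,0,6,0,0,0],
])

```text
time: 18.78
tool_pos: [553.6, 48.0, 136.8]
tcp_rot: [-3.141, -0.0, 1.587]
contact_force: [-0.7, 0.5, -1.4]
grip_width: 38.3
```

>>> step_arm([
  [0,0,2,0,0,0],
  [0,0,4,0,0,0],
  [0,0,6,0,0,0],
  [0,0,6,0,0,0],
])

```text
time: 19.12
tool_pos: [553.6, 48.0, 130.8]
tcp_rot: [-3.141, -0.0, 1.587]
contact_force: [-0.6, 0.3, -0.4]
grip_width: 38.3
```

The washer is past the catch, with its underside about 4 mm above the collar. Releasing it and going for the spacer.

>>> step_arm([
  [0,0,0,0,0,0],
  [0,0,0,0,0,0],
  [0,0,0,0,0,0],
  [0,0,0,0,0,0],
  [0,0,0,0,0,0],
], fingers=60)

```text
time: 19.53
tool_pos: [554.0, 48.0, 131.5]
tcp_rot: [3.141, -0.0, 1.587]
contact_force: [0.0, -1.3, 1.0]
grip_width: 59.6
```

>>> step_arm([
  [0,0,-10,0,0,0],
  [0,0,-40,0,0,0],
  [0,0,-80,0,0,0],
  [0,0,-100,0,0,0],
  [-20,0,-100,0,0,0],
])

```text
time: 19.95
tool_pos: [556.6, 30.1, 237.9]
tcp_rot: [3.131, -0.0, 1.59]
contact_force: [-0.0, -0.7, 0.4]
grip_width: 59.8
```

>>> step_arm([
  [0,0,0,0,0,0],
  [0,0,0,0,0,0],
])

```text
time: 20.12
tool_pos: [554.1, 27.6, 232.0]
tcp_rot: [3.141, -0.0, 1.585]
contact_force: [-0.7, 0.4, -0.7]
grip_width: 60.3
```

```bash
python3 - <<'E'
from h import *
o=bot.get_obs(); print(o['time'],o['tool_pos'],o['contact_force'],o['grip_width'])
W=bot.capture('wrist');save(W,'w8'); T=bot.capture('top')
for b in comps(W,'b'): print(b,[np.round(atz(W,b[0],b[1],z),1)[:2] for z in (134,144)])
for b in comps(T,'w',60): print('top',b,np.round(atz(T,b[0],b[1],16),1)[:2])
E
```

```text
20.1167 [554.14032369  27.56296942 231.98154774] [-0.65035888  0.39223505 -0.67103428] 60.30420527341528
(np.float64(321.0), np.float64(145.5), 199, 200, 4215) [array([552.9,  69.3]), array([552.9,  70.5])]
(np.float64(320.5), np.float64(174.5), 52, 52, 1787) [array([552.8,  47.1]), array([552.8,  49.2])]
(np.float64(188.0), np.float64(295.5), 15, 60, 360) [array([441.2, -59.8]), array([445.4, -53.7])]
(np.float64(408.0), np.float64(344.0), 355, 15, 3064) [array([ 633.3, -105.8]), array([630.3, -98. ])]
top (np.float64(213.5), np.float64(4.0), 30, 9, 81) [1168.1  349.3]
top (np.float64(239.5), np.float64(4.5), 20, 10, 114) [1168.7  267.2]
top (np.float64(332.5), np.float64(6.5), 78, 10, 433) [1168.6  -26.5]
top (np.float64(425.0), np.float64(8.0), 33, 9, 141) [1168.3 -317. ]
top (np.float64(461.0), np.float64(8.0), 27, 9, 76) [1169.5 -429.1]
top (np.float64(109.0), np.float64(102.5), 63, 62, 2955) [843.2 659.7]
top (np.float64(530.0), np.float64(118.5), 65, 62, 2915) [ 821.5 -640. ]
top (np.float64(25.5), np.float64(148.0), 52, 115, 5435) [693.6 903.3]
top (np.float64(217.0), np.floa
[... 270 characters left out ...]
64(386.0), np.float64(196.0), 13, 13, 121) [ 572.5 -203.6]
top (np.float64(283.5), np.float64(293.0), 86, 137, 7558) [272.4 100.6]
top (np.float64(370.5), np.float64(237.0), 14, 13, 141) [ 446.4 -158.1]
top (np.float64(400.0), np.float64(238.5), 15, 14, 163) [ 444.1 -247.4]
top (np.float64(187.0), np.float64(260.5), 45, 44, 1555) [362.3 395.4]
top (np.float64(17.5), np.float64(322.5), 36, 122, 3541) [170.7 883.1]
top (np.float64(108.5), np.float64(313.0), 66, 67, 3296) [202.4 619.8]
top (np.float64(329.0), np.float64(372.0), 43, 47, 846) [ 47.  -41.2]
top (np.float64(177.0), np.float64(378.5), 83, 42, 2659) [ 18.2 405.7]
top (np.float64(263.5), np.float64(380.0), 100, 39, 3042) [ 19.4 151.2]
```

>>> step_arm([
  [-40,2,0,0,0,0],
  [-80,4,0,0,0,0],
  [-120,6,0,0,0,0],
  [-160,8,0,0,0,0],
  [-200,10,0,0,0,0],
])

```text
time: 20.63
tool_pos: [567.2, -172.8, 230.7]
tcp_rot: [-3.14, -0.001, 1.588]
contact_force: [1.5, 0.4, 1.0]
grip_width: 60.1
```

>>> step_arm([
  [-31,4,20,0,0,0],
  [-31,4,50,0,0,0],
  [-31,4,80,0,0,0],
  [-31,4,80,0,0,0],
  [-31,4,80,0,0,0],
])

```text
time: 21.05
tool_pos: [571.0, -201.8, 149.8]
tcp_rot: [-3.137, -0.003, 1.587]
contact_force: [0.6, 0.5, 1.0]
grip_width: 60.0
```

```bash
python3 - <<'E'
from h import *
for i in range(2):
    o=bot.get_obs(); print(o['time'],o['tool_pos'],o['tcp_rot'],o['contact_force'])
    W=bot.capture('wrist')
for b in comps(W,'w',400): print(b,[np.round(atz(W,b[0],b[1],z),1)[:2] for z in (8,16)])
save(W,'w9')
E
```

```text
21.05 [ 571.0232903  -201.77853026  149.78118695] [-3.13745470e+00 -2.50939663e-03  1.58711819e+00] [0.56773253 0.48471791 1.01478178]
21.1 [ 572.28349228 -202.22208267  151.86138066] [-3.14136648e+00 -4.10170249e-04  1.58757443e+00] [0.05221691 0.19038129 0.8066092 ]
(np.float64(161.5), np.float64(132.5), 58, 48, 2074) [array([ 430.9, -157. ]), array([ 434.5, -156.2])]
(np.float64(317.0), np.float64(184.5), 41, 42, 1157) [array([ 567.9, -201.5]), array([ 568. , -199.6])]
(np.float64(183.0), np.float64(227.5), 45, 40, 1306) [array([ 442.1, -245.3]), array([ 445.4, -242.3])]
(np.float64(229.0), np.float64(258.0), 51, 43, 1346) [array([ 484. , -275.8]), array([ 486.2, -272. ])]
(np.float64(413.0), np.float64(258.0), 51, 43, 1315) [array([ 661.6, -272.7]), array([ 659.3, -269. ])]
(np.float64(32.0), np.float64(295.0), 65, 109, 4910) [array([ 278.4, -322.1]), array([ 285.9, -317.1])]
(np.float64(614.5), np.float64(262.5), 50, 44, 1585) [array([ 863.8, -275.3]), array([ 856.2, -271.5])]
(np.float64(312.0), np.float64(296.5), 245, 26, 5511) [array([ 564.6, -316.3]), array([ 564.7, -311.4])]
(np.float64(605.5), np.float64(296.0), 34, 23, 599) [array([ 864. , -312.8]), array([ 856.5, -308. ])]
(np.float64(610.5), np.float64(327.0), 58, 41, 1881) [array([ 879.2, -349.7]), array([ 871.3, -344. ])]
(np.float64(420.0), np.float64(328.0), 23, 31, 624) [array([ 676.3, -351.4]), array([ 673.6, -345.7])]
(np.float64(227.5), np.float64(394.0), 388, 11, 3347) [array([ 472.5, -440.5]), array([ 475. , -432.5])]
```

The washer is seated. The spacer measures (568,-201). Grasping it.

>>> step_arm([
  [1,-4,40,0,0,0],
  [1,-4,80,0,0,0],
  [1,-4,115,0,0,0],
  [1,-4,140,0,0,0],
  [1,-4,150,0,0,0],
])

```text
time: 21.57
tool_pos: [567.4, -200.9, -0.3]
tcp_rot: [-3.14, -0.001, 1.588]
contact_force: [-0.6, 0.9, 0.9]
grip_width: 59.7
```

>>> step_arm([
  [0,0,3,0,0,0],
  [0,0,5,0,0,0],
  [0,0,6,0,0,0],
  [0,0,6,0,0,0],
])

```text
time: 21.9
tool_pos: [569.2, -202.4, -2.7]
tcp_rot: [3.138, 0.002, 1.587]
contact_force: [-0.2, -0.4, 0.2]
grip_width: 60.2
```

>>> step_arm([
  [0,0,0,0,0,0],
  [0,0,0,0,0,0],
  [0,0,0,0,0,0],
  [0,0,0,0,0,0],
  [0,0,0,0,0,0],
], fingers=26)

```text
time: 22.32
tool_pos: [568.1, -201.9, -4.3]
tcp_rot: [3.141, 0.0, 1.587]
contact_force: [-0.7, 0.2, 2.6]
grip_width: 34.1
```

>>> step_arm([
  [0,0,0,0,0,0],
  [0,0,0,0,0,0],
  [0,0,0,0,0,0],
])

```text
time: 22.57
tool_pos: [568.1, -202.0, -4.3]
tcp_rot: [3.141, 0.0, 1.587]
contact_force: [-0.6, 0.7, 4.9]
grip_width: 34.3
```

>>> step_arm([
  [0,0,-5,0,0,0],
  [0,0,-40,0,0,0],
  [0,0,-80,0,0,0],
  [0,0,-120,0,0,0],
  [0,0,-160,0,0,0],
])

```text
time: 22.98
tool_pos: [567.3, -201.6, 156.8]
tcp_rot: [-3.14, -0.001, 1.587]
contact_force: [0.9, -1.0, -0.4]
grip_width: 34.6
```

>>> step_arm([
  [10,0,-35,0,0,0],
  [30,-1,-65,0,0,0],
  [70,-3,-66,0,0,0],
  [110,-5,-66,0,0,0],
  [150,-7,-66,0,0,0],
])

```text
time: 23.4
tool_pos: [558.0, -50.8, 222.0]
tcp_rot: [3.141, 0.0, 1.585]
contact_force: [0.5, 1.1, -0.1]
grip_width: 34.2
```

>>> step_arm([
  [40,-2,0,0,0,0],
  [80,-4,0,0,0,0],
  [86,-4,0,0,0,0],
  [86,-4,0,0,0,0],
  [86,-4,0,0,0,0],
])

```text
time: 23.82
tool_pos: [553.0, 33.8, 221.3]
tcp_rot: [-3.141, 0.0, 1.588]
contact_force: [0.5, -0.9, -0.3]
grip_width: 34.3
```

```bash
python3 - <<'E'
from h import *
for i in range(2):
    o=bot.get_obs(); print(o['time'],o['tool_pos'],o['tcp_rot'],o['contact_force'],o['grip_width'])
    W=bot.capture('wrist')
for b in comps(W,'b'): print(b,np.round(atz(W,b[0],b[1],144),1)[:2])
cv2.imwrite('pics/w10.png',cv2.resize(W['color'][150:330,220:420],None,fx=3,fy=3)[:,:,::-1])
E
```

```text
23.8167 [553.03592465  33.81257209 221.26007972] [-3.14136579e+00  4.99162586e-04  1.58806188e+00] [ 0.51499835 -0.88153464 -0.31767528] 34.3213057550835
23.8667 [553.1752992   33.00122678 221.19565157] [-3.14137489e+00  5.25333213e-04  1.58654394e+00] [ 1.02156528 -0.09656669 -0.56465993] 34.43541797285555
(np.float64(322.5), np.float64(144.5), 204, 190, 3869) [552.7  78. ]
(np.float64(322.0), np.float64(184.5), 53, 54, 1918) [552.9  49.6]
(np.float64(241.0), np.float64(296.5), 11, 60, 304) [490.8 -41.9]
(np.float64(354.5), np.float64(344.5), 364, 14, 3204) [582.  -85.1]
```

View pics/w10.png

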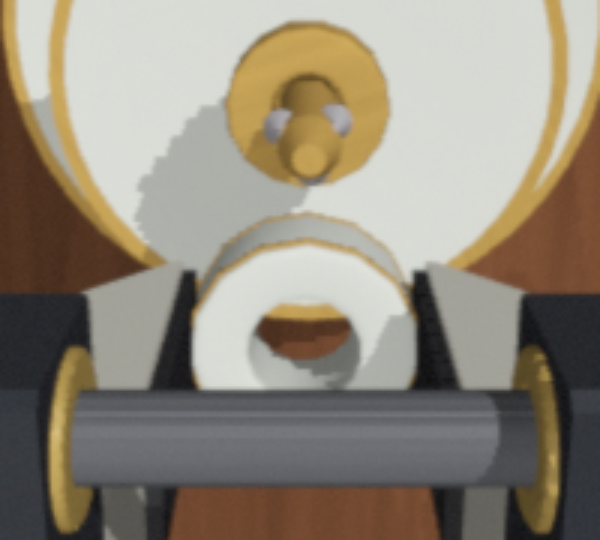

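The crop shows the washer seated below the catch, and the spacer held upright with its hole at about (322,261). Lowering it onto the rod.

>>> step_arm([
  [8,0.3,0,0,0,0],
  [14.7,0.6,15,0,0,0],
  [14.7,0.6,30,0,0,0],
  [14.7,0.6,30,0,0,0],
  [14.7,0.6,30,0,0,0],
])

```text
time: 24.33
tool_pos: [553.2, 48.1, 190.9]
tcp_rot: [-3.14, -0.0, 1.586]
contact_force: [0.5, 0.4, -0.4]
grip_width: 34.4
```

>>> step_arm([
  [0,0,4,0,0,0],
  [0,0,8,0,0,0],
  [0,0,12,0,0,0],
  [0,0,12,0,0,0],
])

```text
time: 24.67
tool_pos: [553.2, 48.5, 178.7]
tcp_rot: [-3.141, -0.0, 1.586]
contact_force: [-0.0, 0.2, -1.3]
grip_width: 34.8
```

>>> step_arm([
  [0,0,2,0,0,0],
  [0,0,4,0,0,0],
  [0,0,6,0,0,0],
  [0,0,6,0,0,0],
])

```text
time: 25.0
tool_pos: [553.3, 48.7, 172.9]
tcp_rot: [-3.141, -0.0, 1.587]
contact_force: [1.3, -0.7, -1.5]
grip_width: 34.2
```

>>> step_arm([
  [0,0,1,0,0,0],
  [0,0,2,0,0,0],
  [0,0,3,0,0,0],
  [0,0,3,0,0,0],
])

```text
time: 25.33
tool_pos: [553.4, 48.6, 170.2]
tcp_rot: [-3.141, 0.0, 1.587]
contact_force: [-0.4, -0.0, -0.1]
grip_width: 34.0
```

>>> step_arm([
  [-0.5,0.2,1,0,0,0],
  [-0.5,0.2,2,0,0,0],
  [-0.5,0.2,3,0,0,0],
  [-0.5,0.2,3,0,0,0],
])

```text
time: 25.67
tool_pos: [553.9, 48.0, 167.4]
tcp_rot: [3.141, 0.0, 1.587]
contact_force: [0.4, -0.8, 0.8]
grip_width: 34.5
```

>>> step_arm([
  [0,0,1,0,0,0],
  [0,0,2,0,0,0],
  [0,0,3,0,0,0],
  [0,0,3,0,0,0],
])

```text
time: 26.0
tool_pos: [553.8, 48.1, 164.4]
tcp_rot: [3.141, 0.0, 1.587]
contact_force: [0.1, 0.1, 1.5]
grip_width: 34.3
```

>>> step_arm([
  [0,0,1,0,0,0],
  [0,0,2,0,0,0],
  [0,0,3,0,0,0],
  [0,0,3,0,0,0],
])

```text
time: 26.33
tool_pos: [553.4, 48.2, 160.8]
tcp_rot: [-3.141, -0.0, 1.587]
contact_force: [0.8, -0.2, -0.2]
grip_width: 34.3
```

>>> step_arm([
  [0,0,1,0,0,0],
  [0,0,2,0,0,0],
  [0,0,4,0,0,0],
  [0,0,4,0,0,0],
])

```text
time: 26.67
tool_pos: [553.5, 48.1, 156.8]
tcp_rot: [-3.141, -0.0, 1.587]
contact_force: [0.8, -0.6, -2.2]
grip_width: 34.3
```

>>> step_arm([
  [0,0,2,0,0,0],
  [0,0,4,0,0,0],
  [0,0,6,0,0,0],
  [0,0,6,0,0,0],
])

```text
time: 27.0
tool_pos: [553.5, 48.2, 150.7]
tcp_rot: [-3.141, -0.0, 1.587]
contact_force: [0.5, 0.4, -1.3]
grip_width: 34.4
```

>>> step_arm([
  [0,0,2,0,0,0],
  [0,0,4,0,0,0],
  [0,0,6,0,0,0],
  [0,0,6,0,0,0],
])

```text
time: 27.33
tool_pos: [553.2, 48.3, 144.6]
tcp_rot: [-3.14, -0.0, 1.587]
contact_force: [-1.1, -0.2, -1.0]
grip_width: 34.2
```

>>> step_arm([
  [0,0,1,0,0,0],
  [0,0,2,0,0,0],
  [0,0,3,0,0,0],
  [0,0,3,0,0,0],
])

```text
time: 27.67
tool_pos: [553.5, 48.2, 142.1]
tcp_rot: [-3.141, -0.0, 1.587]
contact_force: [0.1, 0.9, -0.3]
grip_width: 34.7
```

>>> step_arm([
  [0,0,1,0,0,0],
  [0,0,2,0,0,0],
  [0,0,2,0,0,0],
])

```text
time: 27.92
tool_pos: [553.6, 48.2, 140.1]
tcp_rot: [-3.141, -0.0, 1.587]
contact_force: [-0.2, -0.2, -0.8]
grip_width: 34.7
```

The spacer is seated. Releasing it, rising, and going to the finial with a quarter turn so the gripper body clears the brown finial.

>>> step_arm([
  [0,0,0,0,0,0],
  [0,0,0,0,0,0],
  [0,0,0,0,0,0],
  [0,0,0,0,0,0],
  [0,0,0,0,0,0],
], fingers=60)

```text
time: 28.33
tool_pos: [553.8, 48.2, 140.4]
tcp_rot: [3.141, -0.0, 1.587]
contact_force: [-0.1, -0.2, -0.5]
grip_width: 59.5
```

>>> step_arm([
  [0,0,-10,0,0,0],
  [0,0,-40,0,0,0],
  [0,0,-80,0,0,0],
  [0,0,-90,0,0,0],
  [-20,0,-90,0,0,0],
])

```text
time: 28.75
tool_pos: [556.0, 30.3, 235.4]
tcp_rot: [3.133, -0.001, 1.59]
contact_force: [0.2, -0.2, -0.9]
grip_width: 60.1
```

```bash
python3 - <<'E'
from h import *
o=bot.get_obs(); print(o['time'],o['tool_pos'],o['contact_force'],o['grip_width'])
W=bot.capture('wrist');save(W,'w11'); S=bot.capture('scene'); save(S,'s11')
print([ (b,np.round(atz(W,b[0],b[1],144),1)[:2]) for b in comps(W,'b',600)])
for b in comps(S,'w',40):
    if 220<b[0]<290 and 220<b[1]<260: print('S',b,np.round(atz(S,b[0],b[1],30),1))
E
```

```text
28.75 [555.95998776  30.30424029 235.39393771] [ 0.19818905 -0.24756309 -0.8867754 ] 60.11487599896681
[((np.float64(317.5), np.float64(148.5), 198, 198, 4075), array([552.7,  70.7])), ((np.float64(409.0), np.float64(344.0), 357, 15, 3063), array([635.5, -97.9]))]
S (np.float64(264.0), np.float64(239.0), 15, 17, 199) [ 440.9 -149.2   30. ]
```

>>> step_arm([
  [-30,-16,0,0,0,0.12],
  [-60,-33,0,0,0,0.24],
  [-90,-50,0,0,0,0.36],
  [-120,-66,0,0,0,0.48],
  [-150,-84,0,0,0,0.6],
])

```text
time: 29.27
tool_pos: [471.5, -123.8, 230.3]
tcp_rot: [-3.141, -0.0, 0.981]
contact_force: [-0.5, -0.8, -0.5]
grip_width: 60.3
```

>>> step_arm([
  [0,0,10,0,0,0.12],
  [0,0,20,0,0,0.24],
  [0,0,40,0,0,0.36],
  [0,0,60,0,0,0.48],
  [0,0,60,0,0,0.6],
])

```text
time: 29.68
tool_pos: [470.2, -122.0, 166.8]
tcp_rot: [-3.136, 0.005, 0.38]
contact_force: [-1.1, -0.3, 0.1]
grip_width: 59.9
```

>>> step_arm([
  [0,0,0,0,0,0.12],
  [0,0,0,0,0,0.24],
  [0,0,0,0,0,0.37],
  [0,0,0,0,0,0.37],
])

```text
time: 30.02
tool_pos: [472.3, -122.8, 170.2]
tcp_rot: [-3.141, 0.0, 0.012]
contact_force: [-0.0, 0.1, 0.5]
grip_width: 59.8
```

>>> step_arm([
  [-20,15,0,0,0,0],
  [-26,33,0,0,0,0],
  [-26,33,0,0,0,0],
  [-26,33,0,0,0,0],
])

```text
time: 30.35
tool_pos: [446.9, -156.8, 170.4]
tcp_rot: [-3.141, -0.0, 0.018]
contact_force: [0.2, 0.6, -0.5]
grip_width: 60.1
```

```bash
python3 - <<'E'
from h import *
for i in range(2):
    o=bot.get_obs(); print(o['time'],o['tool_pos'],o['tcp_rot'],o['contact_force'])
    W=bot.capture('wrist')
T=bot.capture('top')
for b in comps(W,'w',300)[:9]: print(b,[np.round(atz(W,b[0],b[1],z),1)[:2] for z in (0,30,60)])
for d in bot.boxes_of('finial',W)[:3]: print(d)
print(proj(W,[[446,-156,z] for z in (0,40,57,69)]).round(1).tolist())
S=cv2.imread('pics/s11.png')[165:225,305:365]
a=cv2.resize(W['color'][20:320,150:490],(453,400)); b=cv2.resize(S[:,:,::-1],(340,400),interpolation=2)
cv2.imwrite('pics/m12.png',np.hstack([a,b])[:,:,::-1])
E
```

```text
30.35 [ 446.93167431 -156.81739843  170.39852876] [-3.14123073e+00 -3.00743496e-04  1.76431499e-02] [ 0.19438215  0.56319871 -0.53108259]
30.4 [ 447.09265234 -156.34412366  170.36645582] [-3.14106286e+00 -2.49615873e-04  1.78384694e-02] [-0.67754134  0.34620307  0.09806501]
(np.float64(50.0), np.float64(74.0), 101, 149, 12797) [array([540.5,  96.3]), array([538.8,  74.1]), array([537. ,  51.9])]
(np.float64(118.0), np.float64(87.0), 165, 175, 16426) [array([529.3,  33.4]), array([528.5,  16.8]), array([5.277e+02, 2.000e-01])]
(np.float64(416.0), np.float64(186.5), 43, 42, 1214) [array([ 439.9, -249.6]), array([ 447. , -241.1]), array([ 454.2, -232.7])]
(np.float64(319.0), np.float64(189.5), 41, 44, 1365) [array([ 435. , -153.9]), array([ 442.6, -154. ]), array([ 450.2, -154. ])]
(np.float64(228.0), np.float64(257.5), 49, 42, 1214) [array([359.9, -59.9]), array([374.1, -68.3]), array([388.3, -76.6])]
(np.float64(413.0), np.float64(257.5), 49, 42, 1260) [array([ 363.5, -253.6]), array([ 377.4, -244.8]), array([ 391.3, -236. ])]
(np.float64(614.5), np.float64(264.0), 50, 47, 1620) [array([ 358.6, -473.5]), array([ 372.9, -445.2]), array([ 387.3, -416.9])]
(np.float64(615.5), np.float64(327.0), 48, 43, 1477) [array([ 279.6, -495.9]), array([ 300.9, -465.6]), array([ 322.2, -435.4])]
(np.float64(419.5), np.float64(329.0), 26, 31, 518) [array([ 276.3, -269.2]), array([ 297.9, -259. ]), array([ 319.5, -248.8])]
{'rect': [315.9, 268.1, 37.9, 25.9], 'p': 0.75}
{'rect': [317.3, 189.7, 39.4, 49.5], 'p': 0.59}
[[321.3, 178.7], [321.4, 188.6], [321.4, 193.6], [321.4, 197.4]]
```

View pics/m12.png

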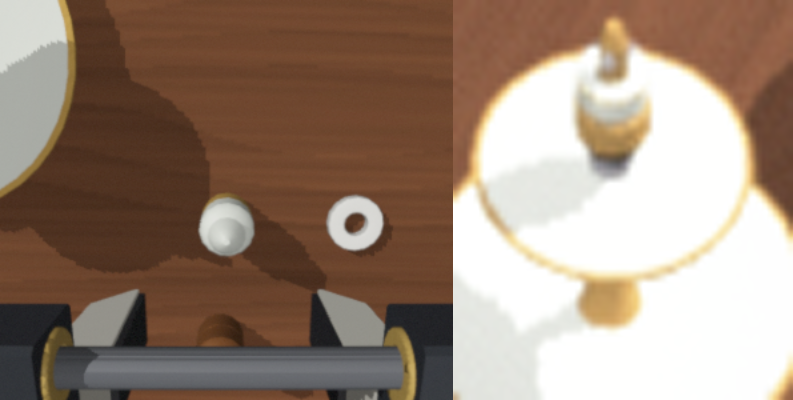

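The right crop shows the washer and spacer on the rod with the catch above them. In the wrist crop the white finial is at wrist pixel (319,189) and the brown one is at (315,268), behind the bar. Grasping the white one at about (446,-154).

>>> step_arm([
  [-1,-2,40,0,0,0],
  [-1,-2,80,0,0,0],
  [-1,-2,115,0,0,0],
  [-1,-2,140,0,0,0],
  [-1,-2,148,0,0,0],
])

```text
time: 30.97
tool_pos: [444.0, -152.9, 18.9]
tcp_rot: [-3.138, 0.006, 0.018]
contact_force: [-0.8, 0.1, 0.0]
grip_width: 60.1
```

>>> step_arm([
  [0,0,2,0,0,0],
  [0,0,4,0,0,0],
  [0,0,6,0,0,0],
  [0,0,6,0,0,0],
])

```text
time: 31.3
tool_pos: [446.9, -155.0, 17.4]
tcp_rot: [3.14, -0.002, 0.017]
contact_force: [-0.7, 0.4, -0.7]
grip_width: 60.4
```

>>> step_arm([
  [0,0,2,0,0,0],
  [0,0,4,0,0,0],
  [0,0,6,0,0,0],
  [0,0,6,0,0,0],
])

```text
time: 31.63
tool_pos: [445.9, -154.6, 10.2]
tcp_rot: [-3.141, -0.0, 0.017]
contact_force: [-0.2, -0.3, -0.2]
grip_width: 59.7
```

>>> step_arm([
  [0,0,2,0,0,0],
  [0,0,4,0,0,0],
  [0,0,4,0,0,0],
])

```text
time: 31.88
tool_pos: [445.7, -154.5, 5.9]
tcp_rot: [-3.141, 0.0, 0.017]
contact_force: [-0.0, -0.5, -0.5]
grip_width: 59.8
```

>>> step_arm([
  [0,0,0,0,0,0],
  [0,0,0,0,0,0],
  [0,0,0,0,0,0],
  [0,0,0,0,0,0],
  [0,0,0,0,0,0],
], fingers=26)

```text
time: 32.3
tool_pos: [446.0, -154.7, 6.4]
tcp_rot: [3.142, -0.0, 0.017]
contact_force: [-0.4, -0.2, -0.6]
grip_width: 34.9
```

>>> step_arm([
  [0,0,0,0,0,0],
  [0,0,0,0,0,0],
  [0,0,0,0,0,0],
])

```text
time: 32.55
tool_pos: [446.0, -154.6, 6.4]
tcp_rot: [3.142, -0.0, 0.017]
contact_force: [0.6, 0.6, 0.1]
grip_width: 34.7
```

Gripped at 34.7 mm. Lifting and carrying it to the stand.

>>> step_arm([
  [0,0,-5,0,0,0],
  [0,0,-40,0,0,0],
  [0,0,-80,0,0,0],
  [0,0,-120,0,0,0],
  [0,0,-160,0,0,0],
])

```text
time: 32.97
tool_pos: [445.2, -154.2, 168.2]
tcp_rot: [-3.141, 0.001, 0.017]
contact_force: [1.3, -0.0, -0.4]
grip_width: 34.9
```

>>> step_arm([
  [0,0,-35,0,0,0],
  [6,-10,-64,0,0,0],
  [20,-36,-70,0,0,0],
  [40,-72,-70,0,0,0],
  [60,-108,-70,0,0,0],
])

```text
time: 33.38
tool_pos: [504.5, -44.9, 237.7]
tcp_rot: [3.141, -0.002, 0.014]
contact_force: [0.9, -1.0, -1.7]
grip_width: 34.9
```

>>> step_arm([
  [19,-35,0,0,0,0],
  [38,-70,0,0,0,0],
  [40,-93,0,0,0,0],
  [40,-93,0,0,0,0],
  [40,-93,0,0,0,0],
])

```text
time: 33.8
tool_pos: [542.1, 49.2, 236.1]
tcp_rot: [3.141, 0.001, 0.02]
contact_force: [0.3, -1.0, -0.4]
grip_width: 34.7
```

```bash
python3 - <<'E'
from h import *
for i in range(2):
    o=bot.get_obs(); print(o['time'],o['tool_pos'],o['tcp_rot'],o['contact_force'],o['grip_width'])
    W=bot.capture('wrist')
p=np.array(o['tool_pos'])
print('pred axis z=160,187',proj(W,[[553,48.5,160],[553,48.5,187]]).round(1).tolist(),'finial axis pred at z',proj(W,[p+[0,0,z-6.4] for z in (0,40,57,69)]).round(1).tolist())
a=np.linspace(0,6.28,73)
print('cyl bottom row', proj(W,np.c_[p[0]+18*np.cos(a),p[1]+18*np.sin(a),0*a+p[2]-6.4])[:,1].min())
print(comps(W,'b',200));print(comps(W,'w',200))
save(W,'w13'); cv2.imwrite('pics/w13c.png',cv2.resize(W['color'][120:340,220:420],None,fx=2.7,fy=2.7)[:,:,::-1])
E
```

```text
33.8 [542.08306534  49.15948361 236.093944  ] [3.14145141e+00 1.07776412e-03 1.96759658e-02] [ 0.30000037 -0.97481681 -0.38963213] 34.680955563573264
33.85 [542.03857159  48.03396189 236.18809574] [3.14118399e+00 9.04721375e-04 1.79317445e-02] [-0.61840381  0.18102669 -1.46910698] 34.74490919940219
pred axis z=160,187 [[321.5, 190.4], [321.6, 200.9]] finial axis pred at z [[322.3, 243.0], [322.8, 279.8], [323.0, 301.8], [323.3, 320.9]]
cyl bottom row 210.7439647956705
[(np.float64(16.0), np.float64(27.0), 33, 55, 278), (np.float64(321.5), np.float64(149.5), 196, 190, 3946), (np.float64(322.0), np.float64(171.5), 51, 28, 252), (np.float64(321.0), np.float64(192.5), 17, 26, 269), (np.float64(399.5), np.float64(296.5), 16, 60, 459), (np.float64(409.5), np.float64(345.0), 252, 13, 1731), (np.float64(201.5), np.float64(347.5), 54, 6, 216)]
[(np.float64(14.0), np.float64(24.5), 29, 50, 1066), (np.float64(40.0), np.float64(41.5), 81, 84, 4229), (np.float64(103.5), np.float64(59.0), 26, 41, 699), (np.float64(322.0), np.float64(138.0), 187, 157, 6994), (np.float64(322.0), np.float64(186.5), 155, 184, 17339), (np.float64(321.5), np.float64(255.0), 80, 49, 2756), (np.float64(557.5), np.float64(251.0), 36, 33, 822), (np.float64(263.5), np.float64(257.5), 32, 42, 862), (np.float64(15.5), np.float64(249.5), 32, 18, 218), (np.float64(614.5), np.float64(264.0), 50, 47, 1630), (np.float64(66.5), np.float64(267.5), 38, 22, 486), (np.float64(606.5), np.float64(327.0), 66, 43, 2097), (np.float64(82.5), np.float64(327.5), 34, 34, 789), (np.float64(323.5), np.float64(325.0), 52, 25, 952), (np.float64(382.5), np.float64(331.0), 12, 27, 236), (np.float64(227.0), np.float64(394.5), 385, 10, 3004)]
```

View pics/w13c.png

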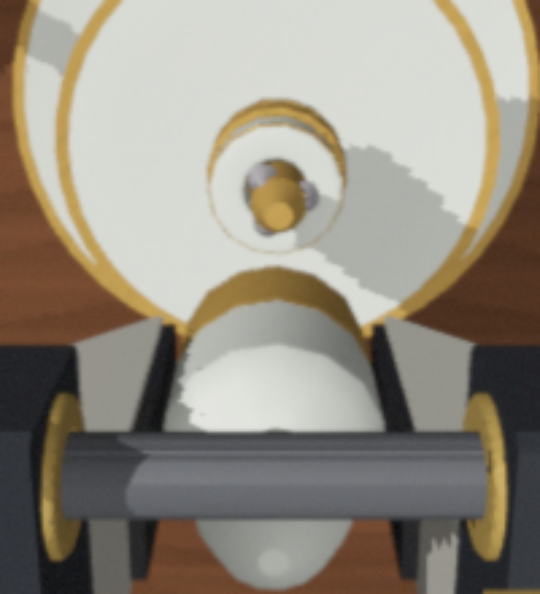

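The crop shows the finial's foot edge at wrist pixel (321,218) and the rod tip at (322.6,200). So the finial sits about 3.5 mm toward −x in the jaws, and I'll shift by +15 in x and +1.4 in tool y. Lowering by feel.

>>> step_arm([
  [8,0.7,0,0,0,0],
  [15,1.4,15,0,0,0],
  [15,1.4,30,0,0,0],
  [15,1.4,36,0,0,0],
  [15,1.4,36,0,0,0],
])

```text
time: 34.32
tool_pos: [556.8, 45.8, 198.8]
tcp_rot: [-3.141, 0.003, 0.015]
contact_force: [0.1, 0.4, -2.0]
grip_width: 34.8
```

>>> step_arm([
  [0,0,2,0,0,0],
  [0,0,4,0,0,0],
  [0,0,6,0,0,0],
  [0,0,6,0,0,0],
])

```text
time: 34.65
tool_pos: [557.6, 46.8, 194.5]
tcp_rot: [-3.142, -0.0, 0.017]
contact_force: [0.0, 0.1, -1.2]
grip_width: 34.9
```

>>> step_arm([
  [0,0,2,0,0,0],
  [0,0,4,0,0,0],
  [0,0,4,0,0,0],
  [0,0,4,0,0,0],
])

```text
time: 34.98
tool_pos: [557.5, 47.0, 190.3]
tcp_rot: [-3.141, 0.0, 0.017]
contact_force: [0.2, -0.4, -0.7]
grip_width: 34.7
```

>>> step_arm([
  [0,0,1,0,0,0],
  [0,0,2,0,0,0],
  [0,0,3,0,0,0],
  [0,0,3,0,0,0],
])

```text
time: 35.32
tool_pos: [557.5, 46.9, 187.1]
tcp_rot: [-3.141, 0.0, 0.017]
contact_force: [-0.0, 0.4, -0.9]
grip_width: 34.6
```

>>> step_arm([
  [0,0,1,0,0,0],
  [0,0,2,0,0,0],
  [0,0,3,0,0,0],
  [0,0,3,0,0,0],
])

```text
time: 35.65
tool_pos: [557.4, 46.9, 184.1]
tcp_rot: [-3.141, 0.0, 0.017]
contact_force: [-0.1, -0.3, -1.7]
grip_width: 35.0
```

>>> step_arm([
  [0,0,1,0,0,0],
  [0,0,2,0,0,0],
  [0,0,3,0,0,0],
  [0,0,3,0,0,0],
])

```text
time: 35.98
tool_pos: [557.4, 46.9, 181.1]
tcp_rot: [-3.141, 0.0, 0.017]
contact_force: [-0.5, 0.1, -1.5]
grip_width: 34.7
```

>>> step_arm([
  [0,0,1,0,0,0],
  [0,0,2,0,0,0],
  [0,0,3,0,0,0],
  [0,0,3,0,0,0],
])

```text
time: 36.32
tool_pos: [557.4, 46.9, 178.2]
tcp_rot: [-3.142, 0.0, 0.017]
contact_force: [-1.1, -0.3, 0.9]
grip_width: 34.9
```

>>> step_arm([
  [0,0,1,0,0,0],
  [0,0,2,0,0,0],
  [0,0,3,0,0,0],
  [0,0,3,0,0,0],
])

```text
time: 36.65
tool_pos: [557.8, 46.8, 175.6]
tcp_rot: [3.142, -0.001, 0.017]
contact_force: [0.1, -0.6, 3.8]
grip_width: 35.1
```

>>> step_arm([
  [0,0,1,0,0,0],
  [0,0,2,0,0,0],
  [0,0,3,0,0,0],
  [0,0,3,0,0,0],
])

```text
time: 36.98
tool_pos: [557.3, 46.9, 171.7]
tcp_rot: [-3.141, 0.001, 0.017]
contact_force: [-0.5, -0.2, -0.3]
grip_width: 35.4
```

>>> step_arm([
  [0,0,1,0,0,0],
  [0,0,2,0,0,0],
  [0,0,3,0,0,0],
  [0,0,3,0,0,0],
])

```text
time: 37.32
tool_pos: [557.4, 46.9, 169.0]
tcp_rot: [-3.141, 0.0, 0.017]
contact_force: [-1.5, -1.1, 0.3]
grip_width: 34.9
```

>>> step_arm([
  [0,0,1,0,0,0],
  [0,0,2,0,0,0],
  [0,0,3,0,0,0],
  [0,0,3,0,0,0],
])

```text
time: 37.65
tool_pos: [557.6, 46.9, 166.3]
tcp_rot: [-3.142, -0.0, 0.017]
contact_force: [-0.3, -0.7, 1.8]
grip_width: 34.7
```

>>> step_arm([
  [0,0,1,0,0,0],
  [0,0,2,0,0,0],
  [0,0,2,0,0,0],
])

```text
time: 37.9
tool_pos: [557.6, 46.9, 164.4]
tcp_rot: [-3.142, -0.0, 0.017]
contact_force: [-1.8, 0.0, 4.3]
grip_width: 34.7
```

>>> step_arm([
  [0,0,1,0,0,0],
  [0,0,2,0,0,0],
  [0,0,2,0,0,0],
])

```text
time: 38.15
tool_pos: [557.6, 46.9, 162.4]
tcp_rot: [-3.142, -0.0, 0.017]
contact_force: [-0.7, 0.1, 3.7]
grip_width: 34.7
```

>>> step_arm([
  [0,0,1,0,0,0],
  [0,0,2,0,0,0],
  [0,0,2,0,0,0],
])

```text
time: 38.4
tool_pos: [557.6, 46.9, 160.4]
tcp_rot: [-3.142, -0.0, 0.017]
contact_force: [-2.3, -0.3, 3.7]
grip_width: 34.8
```

>>> step_arm([
  [0,0,1,0,0,0],
  [0,0,1,0,0,0],
])

```text
time: 38.57
tool_pos: [557.6, 46.9, 159.4]
tcp_rot: [-3.142, -0.0, 0.017]
contact_force: [-1.2, -0.1, 4.8]
grip_width: 34.9
```

>>> step_arm([
  [0,0,1,0,0,0],
  [0,0,1,0,0,0],
])

```text
time: 38.73
tool_pos: [557.6, 46.9, 158.4]
tcp_rot: [-3.142, -0.0, 0.017]
contact_force: [-1.9, -0.5, 4.6]
grip_width: 35.0
```

>>> step_arm([
  [-0.5,0,1,0,0,0],
  [-0.5,0,1,0,0,0],
])

```text
time: 38.9
tool_pos: [557.5, 46.9, 157.5]
tcp_rot: [-3.142, -0.001, 0.017]
contact_force: [-0.3, -0.3, 4.5]
grip_width: 34.7
```

>>> step_arm([
  [0,0,1,0,0,0],
  [0,0,1,0,0,0],
])

```text
time: 39.07
tool_pos: [557.5, 46.9, 156.6]
tcp_rot: [-3.142, -0.001, 0.017]
contact_force: [-1.1, -0.3, 4.5]
grip_width: 34.7
```

>>> step_arm([
  [0,0,1,0,0,0],
  [0,0,1,0,0,0],
])

```text
time: 39.23
tool_pos: [557.5, 46.9, 155.4]
tcp_rot: [-3.142, -0.001, 0.017]
contact_force: [-0.1, -0.5, 3.0]
grip_width: 34.9
```

>>> step_arm([
  [0,0,0.7,0,0,0],
  [0,0,0.7,0,0,0],
])

```text
time: 39.4
tool_pos: [557.5, 46.9, 154.7]
tcp_rot: [-3.142, -0.001, 0.017]
contact_force: [0.1, 0.1, 4.0]
grip_width: 35.0
```

>>> step_arm([
  [0,0,1,0,0,0],
  [0,0,1,0,0,0],
])

```text
time: 39.57
tool_pos: [557.6, 46.9, 154.2]
tcp_rot: [-3.142, -0.002, 0.017]
contact_force: [-0.3, -0.2, 7.5]
grip_width: 35.0
```

>>> step_arm([
  [0,0,1,0,0,0],
  [0,0,1,0,0,0],
])

```text
time: 39.73
tool_pos: [557.7, 46.9, 153.9]
tcp_rot: [-3.142, -0.002, 0.017]
contact_force: [-3.0, 0.3, 12.2]
grip_width: 34.9
```

>>> step_arm([
  [0,0,0.7,0,0,0],
  [0,0,0.7,0,0,0],
])

```text
time: 39.9
tool_pos: [557.8, 46.9, 153.7]
tcp_rot: [3.142, -0.003, 0.017]
contact_force: [-3.2, 0.2, 14.4]
grip_width: 34.8
```

>>> step_arm([
  [0,0,0.7,0,0,0],
  [0,0,0.7,0,0,0],
])

```text
time: 40.07
tool_pos: [557.8, 46.9, 153.4]
tcp_rot: [3.141, -0.003, 0.017]
contact_force: [-3.5, 0.5, 18.0]
grip_width: 34.9
```

That is the stop: 18 N with the height stalling. One small extra nudge, a hold, then easing off.

>>> step_arm([
  [0,0,0.4,0,0,0],
  [0,0,0.4,0,0,0],
  [0,0,0.4,0,0,0],
])

```text
time: 40.32
tool_pos: [557.9, 46.9, 153.3]
tcp_rot: [3.141, -0.004, 0.017]
contact_force: [-4.4, 0.6, 18.8]
grip_width: 34.6
```

>>> step_arm([
  [0,0,-1,0,0,0],
  [0,0,-2,0,0,0],
  [0,0,-3,0,0,0],
  [0,0,-3,0,0,0],
])

```text
time: 40.65
tool_pos: [557.5, 46.9, 154.4]
tcp_rot: [-3.142, -0.002, 0.017]
contact_force: [0.6, 0.0, 5.2]
grip_width: 34.9
```

>>> step_arm([
  [0,0,-1,0,0,0],
  [0,0,-1.5,0,0,0],
  [0,0,-1.5,0,0,0],
])

```text
time: 40.9
tool_pos: [557.4, 46.8, 155.3]
tcp_rot: [-3.142, -0.001, 0.017]
contact_force: [1.2, -0.5, 4.0]
grip_width: 34.7
```

>>> step_arm([
  [0,0,-1,0,0,0],
  [0,0,-1,0,0,0],
  [0,0,-1,0,0,0],
])

```text
time: 41.15
tool_pos: [557.2, 46.9, 155.6]
tcp_rot: [-3.141, 0.0, 0.017]
contact_force: [5.0, -0.7, -3.2]
grip_width: 35.0
```

>>> step_arm([
  [0,0,-1,0,0,0],
  [0,0,-1,0,0,0],
  [0,0,-1,0,0,0],
])

```text
time: 41.4
tool_pos: [557.0, 46.8, 155.8]
tcp_rot: [-3.141, 0.001, 0.017]
contact_force: [7.6, -0.3, -10.4]
grip_width: 35.2
```

Pulling up now meets −10 N and the height holds, so the finial is latched. I'll relax the pull, release, and retreat straight up.

>>> step_arm([
  [0,0,1,0,0,0],
  [0,0,2,0,0,0],
  [0,0,2,0,0,0],
])

```text
time: 41.65
tool_pos: [557.2, 46.8, 155.5]
tcp_rot: [3.142, -0.0, 0.017]
contact_force: [3.3, -1.0, -0.5]
grip_width: 34.8
```

>>> step_arm([
  [0,0,0,0,0,0],
  [0,0,0,0,0,0],
  [0,0,0,0,0,0],
  [0,0,0,0,0,0],
  [0,0,0,0,0,0],
], fingers=64)

```text
time: 42.07
tool_pos: [556.7, 46.9, 155.2]
tcp_rot: [-3.141, 0.001, 0.017]
contact_force: [-0.9, 0.2, -0.5]
grip_width: 62.1
```

>>> step_arm([
  [0,0,-5,0,0,0],
  [0,0,-20,0,0,0],
  [0,0,-50,0,0,0],
  [0,0,-90,0,0,0],
  [0,0,-110,0,0,0],
])

```text
time: 42.48
tool_pos: [558.0, 46.9, 270.0]
tcp_rot: [3.141, -0.005, 0.017]
contact_force: [0.3, -0.5, 0.4]
grip_width: 64.1
```

>>> step_arm([
  [-40,0,0,0,0,0],
  [-80,0,0,0,0,0],
  [-110,0,0,0,0,0],
  [-110,0,0,0,0,0],
  [-110,0,0,0,0,0],
])

```text
time: 42.9
tool_pos: [446.4, 45.1, 266.4]
tcp_rot: [3.142, -0.002, 0.017]
contact_force: [0.3, -0.3, -0.8]
grip_width: 63.8
```

```bash
python3 - <<'E'
from h import *
o=bot.get_obs(); print(o['time'],o['tool_pos'],o['contact_force'],o['grip_width'])
W=bot.capture('wrist'); S=bot.capture('scene')
print(proj(S,[[554,47,z] for z in (106,147,216,229)]).round(1).tolist(),proj(W,[[554,47,z] for z in (147,216)]).round(1).tolist())
H=S['color'][135:215,295:375]
cv2.imwrite('pics/m14.png',np.hstack([cv2.resize(H,(400,400),interpolation=2),cv2.resize(W['color'][:330,150:480],(400,400))])[:,:,::-1])
E
```

```text
42.9 [446.39718346  45.11934064 266.41613216] [ 0.3096237  -0.30907763 -0.78269518] 63.788016245813445
[[332.3, 189.1], [332.4, 178.6], [332.7, 159.7], [332.7, 156.0]] [[321.8, 53.5], [322.2, 38.1]]
```

The viewer's limit is reached, so I'll check the finial's height numerically.

```bash
python3 - <<'E'
from h import *
for n,k in (('scene','S'),):
    c=bot.capture(n); im=c['color']
    for r in range(150,192): print(r,[tuple(int(x) for x in im[r,q]) for q in (329,332,334)])
o=bot.get_obs();print(o['time'],o['contact_force'])
E
```

```text
150 [(135, 89, 64), (133, 87, 65), (135, 89, 65)]
151 [(137, 90, 66), (134, 89, 66), (138, 92, 70)]
152 [(134, 87, 65), (135, 89, 66), (134, 88, 63)]
153 [(135, 88, 65), (133, 86, 63), (139, 92, 68)]
154 [(134, 89, 64), (136, 89, 66), (140, 91, 68)]
155 [(135, 90, 66), (136, 89, 65), (137, 91, 67)]
156 [(136, 91, 67), (142, 93, 71), (139, 93, 69)]
157 [(134, 88, 64), (139, 93, 67), (137, 93, 67)]
158 [(138, 91, 68), (147, 109, 90), (171, 141, 128)]
159 [(140, 95, 71), (210, 198, 184), (252, 252, 250)]
160 [(137, 92, 69), (233, 232, 225), (254, 254, 253)]
161 [(151, 113, 97), (237, 238, 234), (252, 253, 251)]
162 [(171, 152, 140), (238, 240, 235), (248, 249, 247)]
163 [(185, 173, 162), (236, 237, 232), (243, 245, 241)]
164 [(200, 194, 184), (234, 236, 231), (240, 242, 237)]
165 [(218, 219, 211), (230, 232, 226), (235, 237, 232)]
166 [(228, 230, 224), (203, 204, 197), (217, 219, 212)]
167 [(234, 237, 231), (221, 222, 218), (230, 232, 227)]
168 [(237, 239, 234), (239, 241, 236), (250, 251, 248)]
169 [(236, 239, 234), (246, 248, 245), (253, 253, 252)]
170 [(232, 233, 228), (246, 247, 244
[... 516 characters left out ...]

180 [(163, 130, 82), (162, 129, 78), (155, 121, 74)]
181 [(179, 155, 115), (160, 126, 78), (154, 121, 74)]
182 [(180, 164, 136), (171, 143, 104), (166, 138, 96)]
183 [(192, 190, 177), (169, 164, 147), (177, 168, 147)]
184 [(197, 194, 181), (189, 190, 182), (185, 187, 176)]
185 [(192, 173, 139), (192, 192, 183), (185, 184, 175)]
186 [(188, 156, 101), (183, 161, 128), (172, 150, 119)]
187 [(175, 139, 86), (182, 144, 91), (185, 146, 92)]
188 [(163, 131, 77), (169, 133, 80), (167, 131, 79)]
189 [(177, 147, 104), (167, 133, 81), (159, 126, 75)]
190 [(200, 189, 170), (162, 133, 91), (157, 129, 88)]
191 [(222, 222, 214), (168, 158, 150), (187, 180, 171)]
43.05 [-0.85579528  0.41789689  0.03731285]
```

```bash
python3 -c "
from plant import bot
print(bot.close_job())"
```

```text
the job is handed in; nothing more can be done
None
```

The tea stand is assembled and handed in at about 43 s. The brass washer, then the spacer, then the white finial are on the rod, each pushed past the catch. The finial was pressed to its stop at 18 to 19 N and has snapped home.

**Last checks**
- **Latch:** a gentle upward pull met 10 N of resistance and the finial did not rise.
- **Height after letting go:** in the scene camera the bud's top is at row 159. That is about 218 mm, against about 216 mm expected when home and 229 mm if it had sprung back up.
- **Order:** the colours read down the stack as finial with brass foot, white spacer, brass washer.
- **Gripper:** it is open and clear, and the force reads about zero.

**What failed or disagreed**
- **Tip reach:** the stated 25 mm did not hold. By the wrist picture the tips sat about 11 mm behind the reported TCP, so the first two closings on the washer passed above it without moving it. After that I worked by feel.
- **Rod height:** the camera gave about 187 mm, but the stop implies about 184 mm.
- **Finial grip:** it sat about 3.5 mm off centre in the jaws, which I corrected before lowering it.
- **Final picture:** I could not view it because the 12-picture limit was reached, so the last check was from pixel values only. I took no last look at the tea things.

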